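# Load the spindles into the wash carrier and lock it

## Task

Get the turned spindles ready for the parts washer: unlatch and open the lid of the wash carrier and lay every spindle that is on the bench into the carrier, each lying centred across both white ribs in a vee of its own, at rest and let go of, before you close up. Then shut the lid fully down and turn both red-pegged latches fully in over the lid. Leave the yellow screwdriver, the brush and the marker alone.

Things in the scene. Friction and masses are not known exactly. Their poses are not given: they have to be found in the camera images.
- carrier: Wash carrier fixed to the bench: open steel frame 152 (x) x 258 (y) mm, lid top 78 mm up. Origin at the centre of its underside; x from front to back (hinge), z up. Two white ribs along y at x = -32 and +32 mm, 14 mm thick, crests 43 mm up, each with four vees (flanks 40 degrees from level) 12.6 mm deep, 56 mm apart; 50 mm clear between the ribs down to the floor 12 mm up. End plates at y = -126, +126 mm, 68 mm high
- vee_1 (a point): Vee number 1 of the carrier: where the centre of a spindle is when it lies in this vee, 50 mm above the bench; axes as the carrier's (a spindle lies along x). At y = -84 mm in the carrier
- vee_2 (a point): Vee number 2 of the carrier: where the centre of a spindle is when it lies in this vee, 50 mm above the bench; axes as the carrier's (a spindle lies along x). At y = -28 mm in the carrier
- vee_3 (a point): Vee number 3 of the carrier: where the centre of a spindle is when it lies in this vee, 50 mm above the bench; axes as the carrier's (a spindle lies along x). At y = 28 mm in the carrier
- vee_4 (a point): Vee number 4 of the carrier: where the centre of a spindle is when it lies in this vee, 50 mm above the bench; axes as the carrier's (a spindle lies along x). At y = 84 mm in the carrier
- lid (a joint): Angle of the carrier's lid about its back hinge, rad: 0 fully shut (horizontal), 1.57 upright, stop at 1.85. A stiff hinge: the lid stays where it is left; about 4 N at the handle moves it. Its rubber strip clears seated spindles by 1.5 mm, and it cannot shut if one lies on the crests.
- lid_handle (a point): Middle of the lid's black round handle bar (12 mm thick, 90 mm long, along the carrier's y). With the lid shut it is 121 mm above the bench, 43 mm above the lid's top and 64 mm in front of the carrier's centre; it swings with the lid. Axes are the lid's, equal to the carrier's when shut
- lid_hinge (a point): The lid's hinge axis (along the carrier's y), 74 mm behind the carrier's centre and 74 mm above the bench. The handle bar is 146 mm from it; lid shut, 138 mm in front of it and 47 mm above it
- latch_left (a joint): Angle of the left latch (on the carrier's +y end) about its upright pivot, rad: 0 is turned fully in, its 46 mm steel tongue lying over the lid's side bar; 1.57 is open, tongue pointing to the carrier's front (-x); stop at 1.75. Stays where it is left; about 1.5 N at the peg turns it. The tongue passes 3 mm over a fully shut lid; below about 1.2 it blocks a lid that is being opened or shut
- latch_right (a joint): Angle of the right latch (on the carrier's -y end) about its upright pivot, rad: 0 is turned fully in, its 46 mm steel tongue lying over the lid's side bar; 1.57 is open, tongue pointing to the carrier's front (-x); stop at 1.75. Stays where it is left; about 1.5 N at the peg turns it. The tongue passes 3 mm over a fully shut lid; below about 1.2 it blocks a lid that is being opened or shut
- latch_left_peg (a point): Middle of the red upright peg (14 mm thick, 26 mm tall, foot 89 mm and top 115 mm above the bench) on the left latch's tongue, 34 mm from the pivot
- latch_right_peg (a point): Middle of the red upright peg (14 mm thick, 26 mm tall, foot 89 mm and top 115 mm above the bench) on the right latch's tongue, 34 mm from the pivot
- latch_left_pivot (a point): Pivot of the left latch: its upright axis, 80 mm above the bench
- latch_right_pivot (a point): Pivot of the right latch: its upright axis, 80 mm above the bench
- mat: Black ribbed rubber mat, 156 (x) x 306 (y) mm, fixed. Origin at the centre of its underside. Floor 3 mm thick, with 11 half-round ribs along x, 5 mm high, 23 mm apart (a spindle lies between two ribs), and an 11 mm high rim
- spindle_1: Turned steel spindle (2 to 4 of the four are present, all alike), 116 mm long: a body 30 mm in diameter and 96 mm long with a journal 20 mm in diameter and 10 mm long at each end; about 0.45 kg. Origin at its middle on its axis; x along its axis (either way round is alike). At first it lies on the mat, its axis about 19 mm above the bench
- spindle_2: Turned steel spindle (2 to 4 of the four are present, all alike), 116 mm long: a body 30 mm in diameter and 96 mm long with a journal 20 mm in diameter and 10 mm long at each end; about 0.45 kg. Origin at its middle on its axis; x along its axis (either way round is alike). At first it lies on the mat, its axis about 19 mm above the bench
- spindle_3: Turned steel spindle (2 to 4 of the four are present, all alike), 116 mm long: a body 30 mm in diameter and 96 mm long with a journal 20 mm in diameter and 10 mm long at each end; about 0.45 kg. Origin at its middle on its axis; x along its axis (either way round is alike). At first it lies on the mat, its axis about 19 mm above the bench
- spindle_4: Turned steel spindle (2 to 4 of the four are present, all alike), 116 mm long: a body 30 mm in diameter and 96 mm long with a journal 20 mm in diameter and 10 mm long at each end; about 0.45 kg. Origin at its middle on its axis; x along its axis (either way round is alike). At first it lies on the mat, its axis about 19 mm above the bench
- screwdriver_yellow: Screwdriver with a yellow grip, 171 x 25 x 25 mm, lying; leave alone
- brush: Flat chip brush, 169 x 36 x 13 mm, lying; leave alone
- marker: Black and white marker pen, 131 x 18 x 18 mm, lying; leave alone

How it is judged:
On the way, in this order (a step that is already met when the one before it is completed fails the run):
1. with the lid open, every spindle lies at rest in a vee of its own and is let go of (((horizontal distance between spindle_1 and vee_1 below 0.01 m and z of spindle_1 in the frame of vee_1 between -0.004 and 0.004 m) or (horizontal distance between spindle_1 and vee_2 below 0.01 m and z of spindle_1 in the frame of vee_2 between -0.004 and 0.004 m) or (horizontal distance between spindle_1 and vee_3 below 0.01 m and z of spindle_1 in the frame of vee_3 between -0.004 and 0.004 m) or (horizontal distance between spindle_1 and vee_4 below 0.01 m and z of spindle_1 in the frame of vee_4 between -0.004 and 0.004 m)) and ((horizontal distance between spindle_2 and vee_1 below 0.01 m and z of spindle_2 in the frame of vee_1 between -0.004 and 0.004 m) or (horizontal distance between spindle_2 and vee_2 below 0.01 m and z of spindle_2 in the frame of vee_2 between -0.004 and 0.004 m) or (horizontal distance between spindle_2 and vee_3 below 0.01 m and z of spindle_2 in the frame of vee_3 between -0.004 and 0.004 m) or (horizontal distance between spindle_2 and vee_4 below 0.01 m and z of spindle_2 in the frame of vee_4 between -0.004 and 0.004 m)) and ((horizontal distance between spindle_3 and vee_1 below 0.01 m and z of spindle_3 in the frame of vee_1 between -0.004 and 0.004 m) or (horizontal distance between spindle_3 and vee_2 below 0.01 m and z of spindle_3 in the frame of vee_2 between -0.004 and 0.004 m) or (horizontal distance between spindle_3 and vee_3 below 0.01 m and z of spindle_3 in the frame of vee_3 between -0.004 and 0.004 m) or (horizontal distance between spindle_3 and vee_4 below 0.01 m and z of spindle_3 in the frame of vee_4 between -0.004 and 0.004 m)) and ((horizontal distance between spindle_4 and vee_1 below 0.01 m and z of spindle_4 in the frame of vee_1 between -0.004 and 0.004 m) or (horizontal distance between spindle_4 and vee_2 below 0.01 m and z of spindle_4 in the frame of vee_2 between -0.004 and 0.004 m) or (horizontal distance between spindle_4 and vee_3 below 0.01 m and z of spindle_4 in the frame of vee_3 between -0.004 and 0.004 m) or (horizontal distance between spindle_4 and vee_4 below 0.01 m and z of spindle_4 in the frame of vee_4 between -0.004 and 0.004 m)) and angle between the x axis of each of spindle_1, spindle_2, spindle_3, spindle_4 and the x axis of carrier, either way round below 0.1 rad and linear speed of each of spindle_1, spindle_2, spindle_3, spindle_4 below 0.03 m/s and angular speed of each of spindle_1, spindle_2, spindle_3, spindle_4 below 0.5 rad/s and contact force between each of spindle_1, spindle_2, spindle_3, spindle_4 and the fingers below 0.3 N and value of joint lid above 0.6 rad), for 0.3 s.
2. the lid is fully shut over the spindles, while a latch at least is still open (((horizontal distance between spindle_1 and vee_1 below 0.01 m and z of spindle_1 in the frame of vee_1 between -0.004 and 0.004 m) or (horizontal distance between spindle_1 and vee_2 below 0.01 m and z of spindle_1 in the frame of vee_2 between -0.004 and 0.004 m) or (horizontal distance between spindle_1 and vee_3 below 0.01 m and z of spindle_1 in the frame of vee_3 between -0.004 and 0.004 m) or (horizontal distance between spindle_1 and vee_4 below 0.01 m and z of spindle_1 in the frame of vee_4 between -0.004 and 0.004 m)) and ((horizontal distance between spindle_2 and vee_1 below 0.01 m and z of spindle_2 in the frame of vee_1 between -0.004 and 0.004 m) or (horizontal distance between spindle_2 and vee_2 below 0.01 m and z of spindle_2 in the frame of vee_2 between -0.004 and 0.004 m) or (horizontal distance between spindle_2 and vee_3 below 0.01 m and z of spindle_2 in the frame of vee_3 between -0.004 and 0.004 m) or (horizontal distance between spindle_2 and vee_4 below 0.01 m and z of spindle_2 in the frame of vee_4 between -0.004 and 0.004 m)) and ((horizontal distance between spindle_3 and vee_1 below 0.01 m and z of spindle_3 in the frame of vee_1 between -0.004 and 0.004 m) or (horizontal distance between spindle_3 and vee_2 below 0.01 m and z of spindle_3 in the frame of vee_2 between -0.004 and 0.004 m) or (horizontal distance between spindle_3 and vee_3 below 0.01 m and z of spindle_3 in the frame of vee_3 between -0.004 and 0.004 m) or (horizontal distance between spindle_3 and vee_4 below 0.01 m and z of spindle_3 in the frame of vee_4 between -0.004 and 0.004 m)) and ((horizontal distance between spindle_4 and vee_1 below 0.01 m and z of spindle_4 in the frame of vee_1 between -0.004 and 0.004 m) or (horizontal distance between spindle_4 and vee_2 below 0.01 m and z of spindle_4 in the frame of vee_2 between -0.004 and 0.004 m) or (horizontal distance between spindle_4 and vee_3 below 0.01 m and z of spindle_4 in the frame of vee_3 between -0.004 and 0.004 m) or (horizontal distance between spindle_4 and vee_4 below 0.01 m and z of spindle_4 in the frame of vee_4 between -0.004 and 0.004 m)) and angle between the x axis of each of spindle_1, spindle_2, spindle_3, spindle_4 and the x axis of carrier, either way round below 0.1 rad and value of joint lid below 0.04 rad and value of joint any of latch_left, latch_right above 0.3 rad), for 0.2 s.
At the end, for the whole second after the job is handed in: Every spindle lies in a vee of its own (centre within 10 mm of the vee's middle in plan and 4 mm in height, axis within 0.10 rad of the carrier's x), at rest; the lid is shut (below 0.04 rad) and both latches are turned in (below 0.2 rad) (((horizontal distance between spindle_1 and vee_1 below 0.01 m and z of spindle_1 in the frame of vee_1 between -0.004 and 0.004 m) or (horizontal distance between spindle_1 and vee_2 below 0.01 m and z of spindle_1 in the frame of vee_2 between -0.004 and 0.004 m) or (horizontal distance between spindle_1 and vee_3 below 0.01 m and z of spindle_1 in the frame of vee_3 between -0.004 and 0.004 m) or (horizontal distance between spindle_1 and vee_4 below 0.01 m and z of spindle_1 in the frame of vee_4 between -0.004 and 0.004 m)) and ((horizontal distance between spindle_2 and vee_1 below 0.01 m and z of spindle_2 in the frame of vee_1 between -0.004 and 0.004 m) or (horizontal distance between spindle_2 and vee_2 below 0.01 m and z of spindle_2 in the frame of vee_2 between -0.004 and 0.004 m) or (horizontal distance between spindle_2 and vee_3 below 0.01 m and z of spindle_2 in the frame of vee_3 between -0.004 and 0.004 m) or (horizontal distance between spindle_2 and vee_4 below 0.01 m and z of spindle_2 in the frame of vee_4 between -0.004 and 0.004 m)) and ((horizontal distance between spindle_3 and vee_1 below 0.01 m and z of spindle_3 in the frame of vee_1 between -0.004 and 0.004 m) or (horizontal distance between spindle_3 and vee_2 below 0.01 m and z of spindle_3 in the frame of vee_2 between -0.004 and 0.004 m) or (horizontal distance between spindle_3 and vee_3 below 0.01 m and z of spindle_3 in the frame of vee_3 between -0.004 and 0.004 m) or (horizontal distance between spindle_3 and vee_4 below 0.01 m and z of spindle_3 in the frame of vee_4 between -0.004 and 0.004 m)) and ((horizontal distance between spindle_4 and vee_1 below 0.01 m and z of spindle_4 in the frame of vee_1 between -0.004 and 0.004 m) or (horizontal distance between spindle_4 and vee_2 below 0.01 m and z of spindle_4 in the frame of vee_2 between -0.004 and 0.004 m) or (horizontal distance between spindle_4 and vee_3 below 0.01 m and z of spindle_4 in the frame of vee_3 between -0.004 and 0.004 m) or (horizontal distance between spindle_4 and vee_4 below 0.01 m and z of spindle_4 in the frame of vee_4 between -0.004 and 0.004 m)) and angle between the x axis of each of spindle_1, spindle_2, spindle_3, spindle_4 and the x axis of carrier, either way round below 0.1 rad and linear speed of each of spindle_1, spindle_2, spindle_3, spindle_4 below 0.03 m/s and angular speed of each of spindle_1, spindle_2, spindle_3, spindle_4 below 0.5 rad/s and value of joint lid below 0.04 rad and value of joint each of latch_left, latch_right below 0.2 rad); the robot touches nothing.
It fails at once if a bystander (yellow screwdriver, brush, marker) is pushed more than 40 mm (distance of any of screwdriver_yellow, brush, marker from where it was at the start of the episode above 0.04 m).
Of spindle_1, spindle_2, spindle_3, spindle_4 only 2 to 4 are there at a start; the rules pass over those that are not, and their reading is None.
At some moment in a run one of spindle_1, spindle_2, spindle_3, spindle_4 may be knocked a few centimetres aside while the robot is not near it.
Once in a run the grip may slacken for a moment while it holds something.
It also fails if it takes over 210 s, if anything falls off the work surface, if the arm or the gripper's body presses on something with over 40 N, if the wrist force passes 120 N, or if a joint passes its speed limit or range.

## Robot

A 7-joint arm with a two-finger parallel gripper is mounted at the origin on a cart in front of the work surface, level with it; the furniture and walls round the work are solid. World frame = base frame: x ahead of the robot, y to its left, z up, the work surface at z = 0. Lengths are in m, angles in rad, forces in N, time in s.
With the tool pointing down it reaches from about 0.375 to 0.925 m from the base axis. Payload 3.1 kg.
Tool frame: the origin (TCP) lies midway between the tips of the shut fingers; the grasp point (between the pads) lies 19 mm behind it; y points along the fingers, z is the direction in which the jaws open and shut, and the axes are right-handed (so a half turn about y gives the same grasp; the last joint's range is limited). The gripper opens to 85 mm and grips with 20 to 120 N. Pads are 22 mm wide; open, the fingers measure 114 mm over their backs; the gripper's body (76 mm by 85 mm) begins 54 mm behind the grasp point. The pads swing forward as they close: fully open they stand 13 mm farther back than shut.
Start: joints at [1.122, 0.383, 0.044, 1.598, -0.018, 1.161, -0.05], TCP at [0.223, -0.61, 0.231] pointing down, gripper open.
Joint ranges: [-2.61, 2.61], [-0.41, 2.15], [-1.48, 1.57], [0, 2.5], [-1.57, 4.71], [0.05, 1.97], [-2.85, 2.85]. Speed limits (rad/s): [2.79, 2.79, 3.14, 3.14, 3.14, 3.14, 3.14].

## Interface

Orientations are given as a unit quaternion [w, x, y, z].
In Python, from station import * gives the robot as it stands.
- The arm moves only by the tool drive_tool, never from a script. Its argument "deltas" is a list of rows, each an object with "dp": the shift along the tool's x, y, z in mm, a list of three; "turn": the turn about the tool's y in degrees; "fingers": the opening, from 0 (shut) to 1 (fully open). In form: [{"dp": [tx, ty, tz], "turn": turn, "fingers": fingers}, ...]. A call has exactly 8 rows; each row is the pose to reach, as a shift and turn from the pose commanded when the call began, along the tool's axes at that moment; what a row does not reach only later rows make up. A row lasts 1/10 s, in which the tool goes at most 50 mm and 8.59 degrees, less where a joint would pass 70% of its speed; a pose out of reach is approached as far as the arm can. A call with a gripper value outside its range is refused whole. The fingers move at their own pace and stop on an object; "newtons" is the grip in N (left out, the last holds). Time passes only in rows, so rows that repeat a pose let the fingers close, or fill a call up. It gives the time, the measured TCP pose, the force and the opening at its end, in the units of the state.
- observe(): the state, without advancing time (a new reading comes with each control period).
- capture(name): name is "scene" or "top" or "wrist"; returns a dict with "frame" (480x640x3 uint8, red, green, blue), "fx", "fy", "cx", "cy" (pixels), "extrinsics" (4x4, takes a point from camera to world coordinates); the wrist camera has in their place "tool_from_camera" (4x4, takes a point from camera to tool coordinates, whose origin is the TCP and whose axes are the tool frame's). Camera axes: x right, y down, z forward; pixel columns grow to the right and rows downward; lengths in m; the calibration is good to about 2 mm. A picture is of the moment at which its call begins: read the wrist's pose just before it. There is no depth.
- close_job(): hands the job in, once; it reports no verdict.
The state is a dict: "time_s": time; "qpos": joint angles; "joint_velocities": joint speeds; "joint_torque": joint torques, N m; "position": TCP position; "tool_rot": TCP orientation; "wrist_force": force on the tool from outside, world axes, zero at the start; "moment": the same for the moment, N m; "width": finger opening in m.
Only numpy, scipy, OpenCV 4.12 (cv2) and the standard library are available. Lean on these libraries where they do the work, as an engineer would, in place of code of your own. Each camera call takes 0.05 s, during which the arm holds its last target.

## Working session

There is one attempt and no reset: what is moved stays moved. The work goes in short steps, Python scripts to look and compute and a tool call to move; the robot and the scene stay as the last step left them, time stands still between calls to the robot, and variables do not carry over. Pictures are saved under pics/ and viewed, and the job is handed in when it is done.

Besides the shell and the picture viewer there is one more tool, called after "Request:" as name(argument=value, ...), one argument or row to a line, values as JSON. drive_tool: Moves the arm, as the interface text tells. Its arguments: {"type":"object","properties":{"deltas":{"type":"array","items":{"type":"object","properties":{"dp":{"type":"array","items":{"type":"number"}},"turn":{"type":"number"},"fingers":{"type":"number"}}}},"newtons":{"type":"number"}},"required":["deltas"]}

```bash
mkdir -p pics; ls; cat > h.py <<'E'
from station import *
import numpy as np, cv2
def snap(n,f):
    c=capture(n); cv2.imwrite('pics/'+f+'.png',c['frame'][:,:,::-1]); return c
def pix2z(c,u,v,z,E=None):
    E=np.array(c['extrinsics']) if E is None else E
    d=E[:3,:3]@np.array([(u-c['cx'])/c['fx'],(v-c['cy'])/c['fy'],1]); o=E[:3,3]
    return o+d*(z-o[2])/d[2]
def proj(c,P,E=None):
    E=np.array(c['extrinsics']) if E is None else E
    p=E[:3,:3].T@(np.array(P)-E[:3,3]); return np.array([c['fx']*p[0]/p[2]+c['cx'],c['fy']*p[1]/p[2]+c['cy']])
E
python3 - <<'E'
from h import *
s=observe(); print(s)
a=snap('scene','s0'); b=snap('top','t0')
np.set_printoptions(precision=4,suppress=True)
for c in(a,b): print(c['fx'],c['fy'],c['cx'],c['cy'],np.array(c['extrinsics']))
import pickle; pickle.dump((a,b),open('cams.pkl','wb'))
E
```

```text
pics
{'time_s': 0.0, 'qpos': array([ 1.12217564,  0.38384316,  0.04383345,  1.59961608, -0.01789564,
        1.1611639 , -0.04988377]), 'joint_velocities': array([-0.00101687,  0.00023854,  0.00134494, -0.00018144,  0.00014633,
        0.0005819 ,  0.00036928]), 'joint_torque': array([ 3.16426067e-04, -4.33458495e+01,  1.02450147e+00, -2.49511617e+01,
        1.04347125e-02,  1.11825965e-02,  1.15117422e-05]), 'position': array([ 0.22304974, -0.60951694,  0.22986235]), 'tool_rot': array([ 0.12321922, -0.12364597,  0.69715757, -0.69534166]), 'wrist_force': array([0.4596058 , 0.66330078, 0.05567668]), 'moment': array([-0.0051429 ,  0.00882205,  0.01171895]), 'width': 0.08524798144972381}
508.50778896137626 508.50778896137626 324.2576399853375 234.96425433581294 [[ 0.5419  0.4169 -0.7297  1.428 ]
 [ 0.8404 -0.2735  0.4679 -0.7322]
 [-0.0045 -0.8668 -0.4986  0.7248]
 [ 0.      0.      0.      1.    ]]
534.0492198945083 534.0492198945083 323.1378637845969 238.02868230970168 [[ 0.008  -0.9909  0.1341  0.3719]
 [-1.     -0.0072  0.0066 -0.1555]
 [-0.0056 -0.1341 -0.9909  1.3375]
 [ 0.      0.      0.      1.    ]]
```

View pics/s0.png

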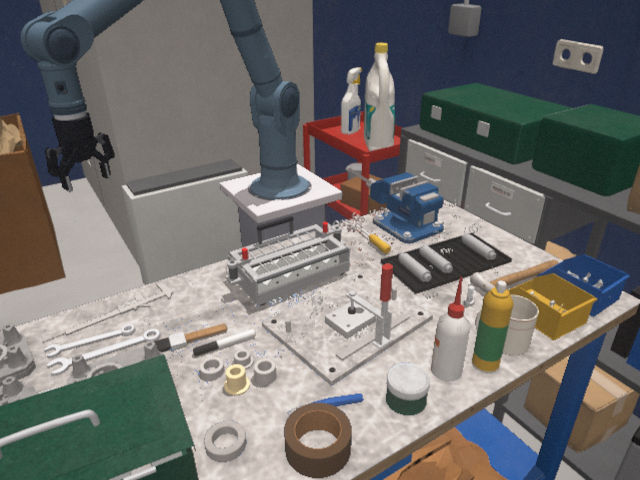

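View pics/t0.png

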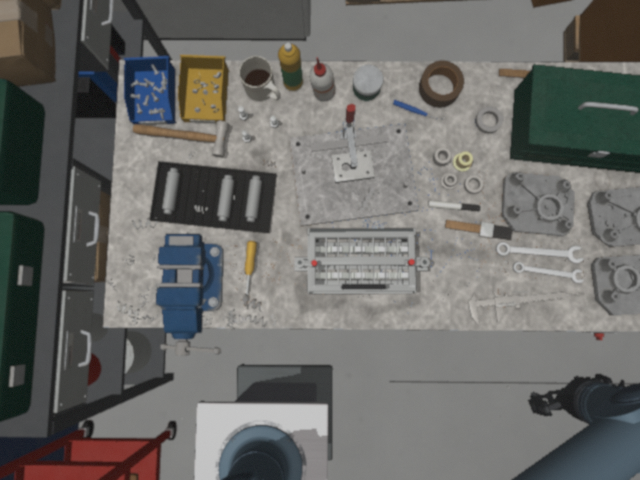

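```bash
python3 - <<'E'
from h import *
import pickle
a,b=pickle.load(open('cams.pkl','rb'))
f=b['frame'][:,:,::-1]
cv2.imwrite('pics/t0a.png',cv2.resize(f[215:310,285:445],None,fx=5,fy=5,interpolation=cv2.INTER_CUBIC))
cv2.imwrite('pics/t0b.png',cv2.resize(f[150:245,140:290],None,fx=5,fy=5,interpolation=cv2.INTER_CUBIC))
cv2.imwrite('pics/s0a.png',cv2.resize(a['frame'][210:310,215:360,::-1],None,fx=5,fy=5,interpolation=cv2.INTER_CUBIC))
for n,u,v,z in [('pegR?',411,262,.115),('pegL',314,262,.115),('handle',364,287,.127),('sA',172,190,.03),('sB',226,197,.03),('sC',254,198,.03)]: print(n,pix2z(b,u,v,z).round(4))
E
```

```text
pegR? [ 0.4832 -0.3493  0.115 ]
pegL [ 0.4816 -0.1268  0.115 ]
handle [ 0.4247 -0.2406  0.127 ]
sA [0.6674 0.2328 0.03  ]
sB [0.6505 0.0968 0.03  ]
sC [0.6484 0.0267 0.03  ]
```

View pics/t0a.png

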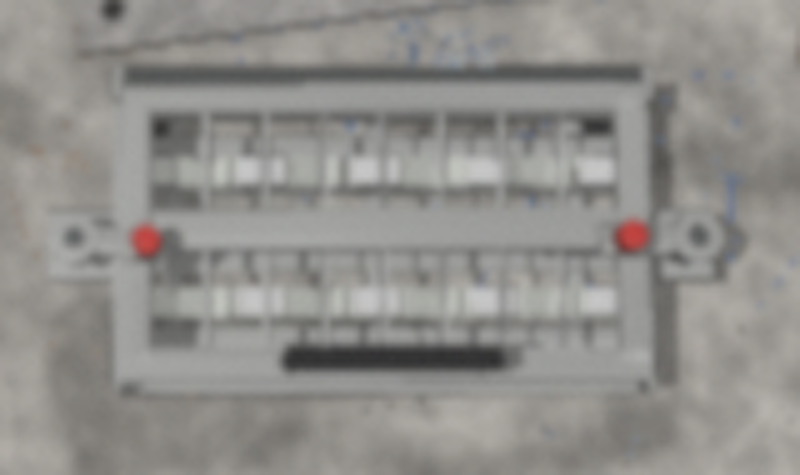

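View pics/t0b.png

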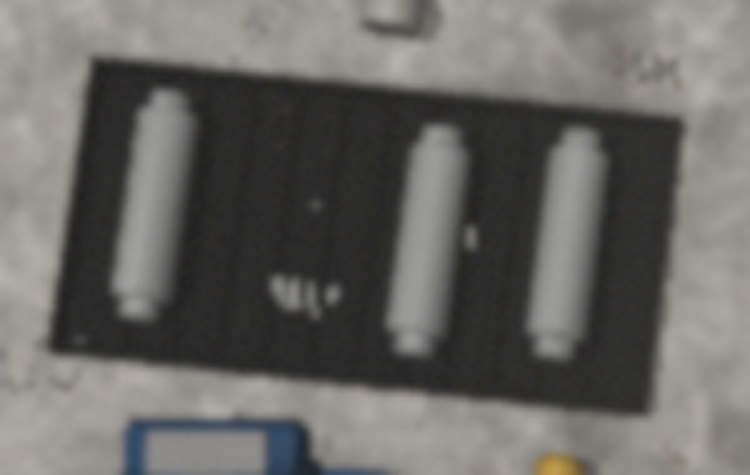

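View pics/s0a.png

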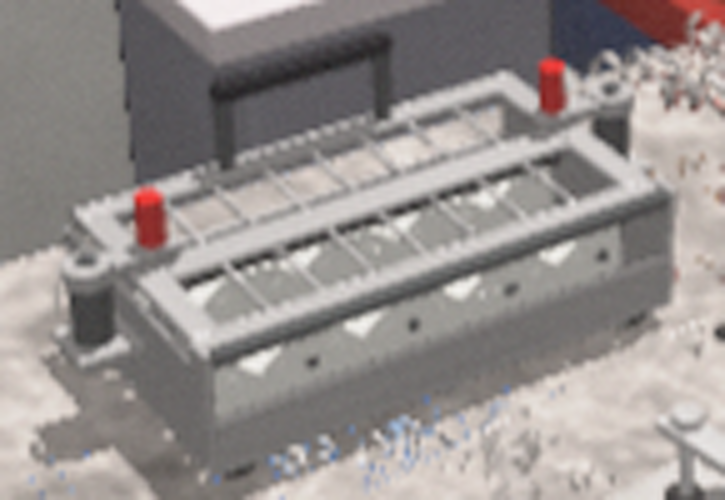

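```bash
cat >> h.py <<'E'
def R(s):
    w,x,y,z=s['tool_rot']
    from scipy.spatial.transform import Rotation as Ro
    return Ro.from_quat([x,y,z,w]).as_matrix()
def jaw(s):
    Z=R(s)[:,2]; return np.degrees(np.arctan2(Z[1],Z[0]))
def wE(c,s):
    T=np.eye(4);T[:3,:3]=R(s);T[:3,3]=s['position'];return T@np.array(c['tool_from_camera'])
def wrist(f):
    s=observe(); c=snap('wrist',f); c['extrinsics']=wE(c,s)
    import pickle; pickle.dump((c,s),open('pics/'+f+'.pkl','wb')); return c,s
def load(f):
    import pickle; return pickle.load(open('pics/'+f+'.pkl','rb'))
def go(P,jawdeg=None):
    s=observe(); d=R(s).T@(np.array(P)-s['position'])*1000
    t=None
    if jawdeg is not None:
        t=jawdeg-jaw(s); t=(t+90)%180-90; t=-t   # tool y down: +turn about y = -yaw
    print('dp',d.round(1),'turn',t,'pos',s['position'].round(4),'jaw',round(jaw(s),2),'w',round(s['width'],4),'t',round(s['time_s'],2),'F',np.round(s['wrist_force'],1))
E
python3 - <<'E'
from h import *
np.set_printoptions(precision=4,suppress=True)
s=observe(); print(R(s)); c=capture('wrist'); print(np.array(c['tool_from_camera']),c['fx'])
go([.40,-.24,.36],0); go([.40,-.24,.36],90)
E
```

```text
[[-0.9391 -0.0009  0.3437]
 [-0.3437  0.0022 -0.9391]
 [ 0.0001 -1.     -0.0024]]
[[ 0.0003  0.9443  0.329  -0.0838]
 [ 0.0012 -0.329   0.9443 -0.1423]
 [ 1.      0.0001 -0.0013 -0.0002]
 [ 0.      0.      0.      1.    ]] 364.59977744477044
dp [-293.2 -129.3 -286.7] turn -69.89979240024644 pos [ 0.2231 -0.6097  0.2302] jaw -69.9 w 0.0853 t 0.15 F [1.1 0.4 0. ]
dp [-293.2 -129.3 -286.7] turn 20.10020759975356 pos [ 0.2231 -0.6097  0.2302] jaw -69.9 w 0.0853 t 0.15 F [1.1 0.4 0. ]
```

```bash
python3 - <<'E'
from h import *
go([.48,-.19,.34],0)
E
```

```text
dp [-385.5 -109.2 -306.1] turn -69.89979240024644 pos [ 0.2231 -0.6097  0.2302] jaw -69.9 w 0.0853 t 0.15 F [1.1 0.4 0. ]
```

Request:
drive_tool(
  deltas=[
    {"dp": [0, -40, 0], "turn": -8, "fingers": 1},
    {"dp": [-30, -80, -25], "turn": -16, "fingers": 1},
    {"dp": [-65, -109, -52], "turn": -24, "fingers": 1},
    {"dp": [-100, -109, -80], "turn": -32, "fingers": 1},
    {"dp": [-135, -109, -107], "turn": -40, "fingers": 1},
    {"dp": [-170, -109, -135], "turn": -48, "fingers": 1},
    {"dp": [-205, -109, -163], "turn": -56, "fingers": 1},
    {"dp": [-240, -109, -191], "turn": -62, "fingers": 1},
  ],
  newtons=20,
)

```text
time_s: 0.95
position: [0.3836, -0.3467, 0.3401]
tool_rot: [0.466, -0.466, 0.532, -0.532]
wrist_force: [0.3, -0.7, -0.2]
width: 0.0854
```

```bash
python3 - <<'E'
from h import *
go([.48,-.19,.34],0)
E
```

```text
dp [-168.1    0.    74.8] turn -7.621408876329184 pos [ 0.3836 -0.3467  0.3401] jaw -7.62 w 0.0854 t 0.95 F [ 0.3 -0.7 -0.2]
```

Request:
drive_tool(
  deltas=[
    {"dp": [-40, 0, 18], "turn": -7.9, "fingers": 1},
    {"dp": [-80, 0, 36], "turn": -7.9, "fingers": 1},
    {"dp": [-120, 0, 54], "turn": -7.9, "fingers": 1},
    {"dp": [-150, 0, 67], "turn": -7.9, "fingers": 1},
    {"dp": [-168, 0, 75], "turn": -7.9, "fingers": 1},
    {"dp": [-168, 0, 75], "turn": -7.9, "fingers": 1},
    {"dp": [-168, 0, 75], "turn": -7.9, "fingers": 1},
    {"dp": [-168, 0, 75], "turn": -7.9, "fingers": 1},
  ],
)

```text
time_s: 1.75
position: [0.4793, -0.1947, 0.3399]
tool_rot: [0.499, -0.5, 0.501, -0.501]
wrist_force: [-0.5, 0.3, -0.1]
width: 0.0855
```

```bash
python3 - <<'E'
from h import *
c,s=wrist('w1'); go([.48,-.19,.34],0)
E
```

```text
dp [-4.7 -0.   0.6] turn -0.22147680084080434 pos [ 0.4793 -0.1947  0.34  ] jaw -0.22 w 0.0852 t 1.8 F [-0.3 -0.1  0.5]
```

View pics/w1.png

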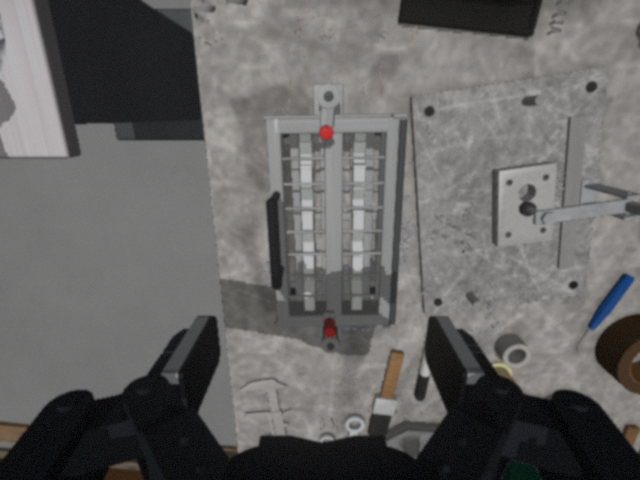

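```bash
python3 - <<'E'
from h import *
c,s=load('w1'); f=c['frame'][:,:,::-1]
cv2.imwrite('pics/w1a.png',cv2.resize(f[75:225,255:415],None,fx=4,fy=4,interpolation=cv2.INTER_CUBIC))
cv2.imwrite('pics/w1b.png',cv2.resize(f[210:360,255:415],None,fx=4,fy=4,interpolation=cv2.INTER_CUBIC))
E
```

```text
(no output)
```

View pics/w1a.png

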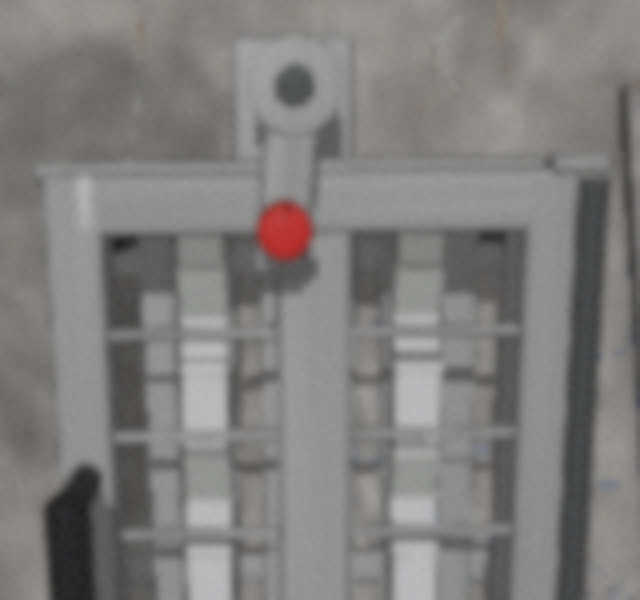

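View pics/w1b.png

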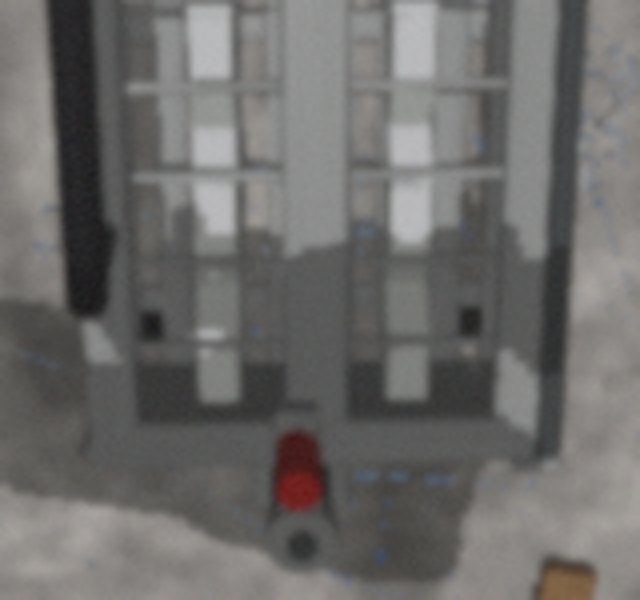

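```bash
python3 - <<'E'
from h import *
c,s=load('w1')
for n,u,v,z in [('pegL',326.5,132.5,.115),('pivL',328.5,96,.09),('pegR',330,332.5,.115),('pivR',330.5,346.5,.09),
 ('hL',272.8,215,.121),('hR',275,247,.121),('hLend',272,200,.121),('hRend',276,288,.121),
 ('rib1 far',305.5,195,.043),('rib2 far',359.5,195,.043),('rib1 near',309,270,.043),('rib2 near',357.5,270,.043),
 ('lidFL',266,118,.078),('lidBL',255+578/4,119,.078),('lidFR',255+92/4,210+458/4,.078),('lidBR',255+540/4,210+455/4,.078)]:
  print(n,pix2z(c,u,v,z).round(4))
E
```

```text
pegL [ 0.4822 -0.1246  0.115 ]
pivL [ 0.4844 -0.0907  0.09  ]
pegR [ 0.4863 -0.3479  0.115 ]
pivR [ 0.4875 -0.3846  0.09  ]
hL [ 0.4273 -0.2049  0.121 ]
hR [ 0.4279 -0.2396  0.121 ]
hLend [ 0.4272 -0.1893  0.121 ]
hRend [ 0.4268 -0.2874  0.121 ]
rib1 far [ 0.4573 -0.2004  0.043 ]
rib2 far [ 0.5231 -0.2006  0.043 ]
rib1 near [ 0.46   -0.2998  0.043 ]
rib2 near [ 0.5234 -0.3     0.043 ]
lidFL [ 0.4191 -0.1113  0.078 ]
lidBL [ 0.5591 -0.1128  0.078 ]
lidFR [ 0.4208 -0.3599  0.078 ]
lidBR [ 0.5633 -0.3592  0.078 ]
```

```bash
python3 - <<'E'
from h import *
go([.482,-.1255,.15],.6);go([.482,-.1255,.095],.6)
E
```

```text
dp [-69.3 190.    2.6] turn -0.8214768008407987 pos [ 0.4793 -0.1947  0.34  ] jaw -0.22 w 0.0852 t 1.8 F [-0.3 -0.1  0.5]
dp [-69.4 245.    2.6] turn -0.8214768008407987 pos [ 0.4793 -0.1947  0.34  ] jaw -0.22 w 0.0852 t 1.8 F [-0.3 -0.1  0.5]
```

Request:
drive_tool(
  deltas=[
    {"dp": [-35, 30, 1], "turn": -0.8, "fingers": 0.6},
    {"dp": [-69, 70, 2.6], "turn": -0.8, "fingers": 0.6},
    {"dp": [-69, 110, 2.6], "turn": -0.8, "fingers": 0.6},
    {"dp": [-69, 150, 2.6], "turn": -0.8, "fingers": 0.6},
    {"dp": [-69, 180, 2.6], "turn": -0.8, "fingers": 0.6},
    {"dp": [-69, 190, 2.6], "turn": -0.8, "fingers": 0.6},
    {"dp": [-69, 190, 2.6], "turn": -0.8, "fingers": 0.6},
    {"dp": [-69, 190, 2.6], "turn": -0.8, "fingers": 0.6},
  ],
)

```text
time_s: 2.6
position: [0.4843, -0.1245, 0.1517]
tool_rot: [0.504, -0.503, 0.496, -0.498]
wrist_force: [0.0, 0.1, 0.2]
width: 0.0515
```

```bash
python3 - <<'E'
from h import *
wrist('w2');go([.482,-.1255,.095],.6)
E
```

```text
dp [ 1.  57.3 -3. ] turn 0.13798825594921027 pos [ 0.4848 -0.1244  0.1523] jaw 0.74 w 0.0511 t 2.65 F [0.2 0.4 0.4]
```

View pics/w2.png

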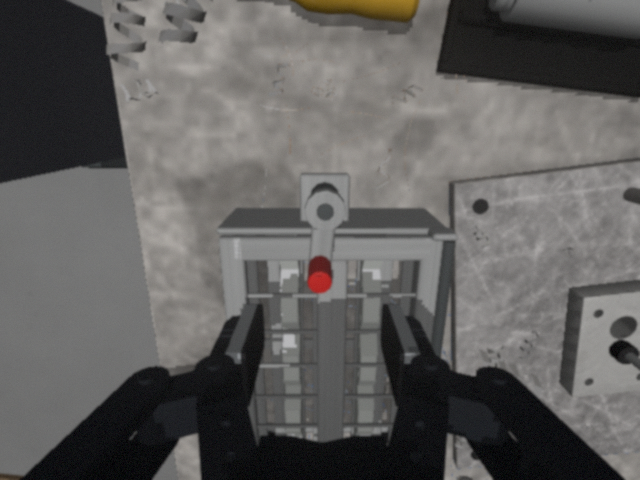

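```bash
python3 - <<'E'
from h import *
c,s=load('w2')
print(pix2z(c,319.5,282,.115),pix2z(c,325,211,.087))
E
```

```text
[ 0.48168038 -0.12414102  0.115     ] [ 0.48442851 -0.09180066  0.087     ]
```

Request:
drive_tool(
  deltas=[
    {"dp": [1, 15, -3], "turn": 0, "fingers": 0.6},
    {"dp": [1, 30, -3], "turn": 0, "fingers": 0.6},
    {"dp": [1, 45, -3], "turn": 0, "fingers": 0.6},
    {"dp": [1, 57, -3], "turn": 0, "fingers": 0.6},
    {"dp": [1, 57, -3], "turn": 0, "fingers": 0.2},
    {"dp": [1, 57, -3], "turn": 0, "fingers": 0.1},
    {"dp": [1, 57, -3], "turn": 0, "fingers": 0.1},
    {"dp": [1, 57, -3], "turn": 0, "fingers": 0.1},
  ],
)

```text
time_s: 3.45
position: [0.4815, -0.1248, 0.0945]
tool_rot: [0.504, -0.503, 0.496, -0.497]
wrist_force: [0.8, -0.7, 1.9]
width: 0.0128
```

```bash
python3 - <<'E'
from h import *
go([.482,-.1255,.095],.6)
p=np.array([.4835,-.0905])
s=observe()
for d in range(0,95,10):
    # peg offset: angle0 -> (0,-34) in carrier, toward -x
    a=np.radians(d); o=.034*np.array([-np.sin(a),-np.cos(a)])
    y=.01; o=np.array([[np.cos(y),-np.sin(y)],[np.sin(y),np.cos(y)]])@o
    P=np.array([*(p+o),s['position'][2]]); print(d,P.round(4),(R(s).T@(P-s['position'])*1000).round(1))
E
```

```text
dp [ 0.7 -0.5  0.4] turn 0.1965218182103996 pos [ 0.4815 -0.1248  0.0945] jaw 0.8 w 0.0128 t 3.45 F [ 0.8 -0.7  1.9]
0 [ 0.4838 -0.1245  0.0945] [-0.3  0.   2.3]
10 [ 0.4779 -0.124   0.0945] [-0.8 -0.  -3.6]
20 [ 0.4722 -0.1226  0.0945] [-2.4 -0.  -9.3]
30 [ 0.4668 -0.1201  0.0945] [ -4.9  -0.  -14.7]
40 [ 0.4619 -0.1168  0.0945] [ -8.3  -0.1 -19.5]
50 [ 0.4577 -0.1126  0.0945] [-12.5  -0.1 -23.7]
60 [ 0.4542 -0.1078  0.0945] [-17.4  -0.1 -27.1]
70 [ 0.4517 -0.1024  0.0945] [-22.8  -0.1 -29.6]
80 [ 0.4501 -0.0967  0.0945] [-28.5  -0.1 -31.1]
90 [ 0.4495 -0.0908  0.0945] [-34.4  -0.1 -31.6]
```

Request:
drive_tool(
  deltas=[
    {"dp": [-0.8, 0, -5], "turn": 0, "fingers": 0.1},
    {"dp": [-2.5, 0, -10.5], "turn": 0, "fingers": 0.1},
    {"dp": [-5.5, 0, -16.5], "turn": 0, "fingers": 0.1},
    {"dp": [-9.5, 0, -22], "turn": 0, "fingers": 0.1},
    {"dp": [-14.5, 0, -26.5], "turn": 0, "fingers": 0.1},
    {"dp": [-20, 0, -29.5], "turn": 0, "fingers": 0.1},
    {"dp": [-26, 0, -31.5], "turn": 0, "fingers": 0.1},
    {"dp": [-33, 0, -32.5], "turn": 0, "fingers": 0.1},
  ],
)

```text
time_s: 4.25
position: [0.4516, -0.0942, 0.0951]
tool_rot: [0.505, -0.501, 0.494, -0.5]
wrist_force: [6.9, -3.4, -3.7]
width: 0.013
```

Request:
drive_tool(
  deltas=[
    {"dp": [0, 0, 0], "turn": 0, "fingers": 0.1},
    {"dp": [0, 0, 0], "turn": 0, "fingers": 0.6},
    {"dp": [0, 0, 0], "turn": 0, "fingers": 0.6},
    {"dp": [0, 0, 0], "turn": 0, "fingers": 0.6},
    {"dp": [0, -20, 0], "turn": 0, "fingers": 0.6},
    {"dp": [0, -45, 0], "turn": 0, "fingers": 0.6},
    {"dp": [0, -57, 0], "turn": 0, "fingers": 0.6},
    {"dp": [0, -57, 0], "turn": 0, "fingers": 0.6},
  ],
)

```text
time_s: 5.05
position: [0.4485, -0.0922, 0.1519]
tool_rot: [0.504, -0.503, 0.495, -0.498]
wrist_force: [0.8, -0.6, 0.3]
width: 0.0514
```

```bash
python3 - <<'E'
from h import *
wrist('w3');go([.4863,-.3485,.15],.6);
E
```

```text
dp [256.9   0.9  35.2] turn 0.2011295677027931 pos [ 0.4475 -0.0921  0.1507] jaw 0.8 w 0.0515 t 5.1 F [0.3 0.7 0.4]
```

View pics/w3.png

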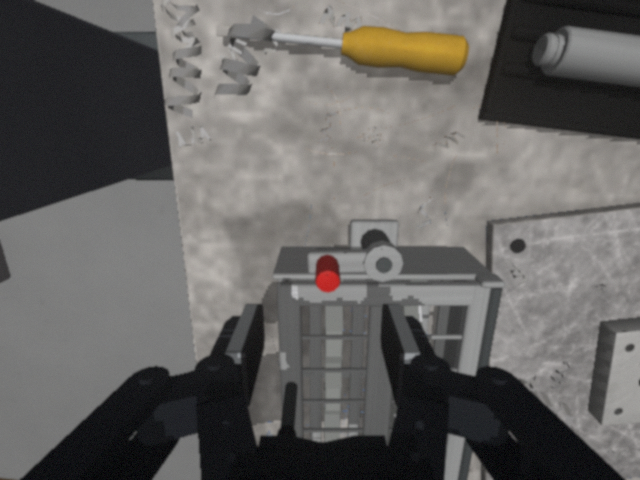

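Request:
drive_tool(
  deltas=[
    {"dp": [40, -10, 6], "turn": 0, "fingers": 0.6},
    {"dp": [85, -10, 12], "turn": 0, "fingers": 0.6},
    {"dp": [130, -10, 18], "turn": 0, "fingers": 0.6},
    {"dp": [175, -10, 24], "turn": 0, "fingers": 0.6},
    {"dp": [215, -10, 30], "turn": 0, "fingers": 0.6},
    {"dp": [245, 0, 36], "turn": 0, "fingers": 0.6},
    {"dp": [256, 0, 37], "turn": 0, "fingers": 0.6},
    {"dp": [256, 0, 37], "turn": 0, "fingers": 0.6},
  ],
)

```text
time_s: 5.9
position: [0.4861, -0.3487, 0.1482]
tool_rot: [-0.502, 0.503, -0.499, 0.496]
wrist_force: [0.1, 0.7, -0.0]
width: 0.0511
```

```bash
python3 - <<'E'
from h import *
c,s=load('w3')
print(pix2z(c,328,281,.115),pix2z(c,384,264,.087))
wrist('w4');go([.4863,-.3485,.095],.6);
E
```

```text
[ 0.45053132 -0.0912946   0.115     ] [ 0.4854538  -0.09254284  0.087     ]
dp [ 2.1 53.8 -0.5] turn 0.1675061384618175 pos [ 0.4869 -0.3465  0.1488] jaw 0.77 w 0.0513 t 5.95 F [-0.7  1.2 -0.8]
```

View pics/w4.png

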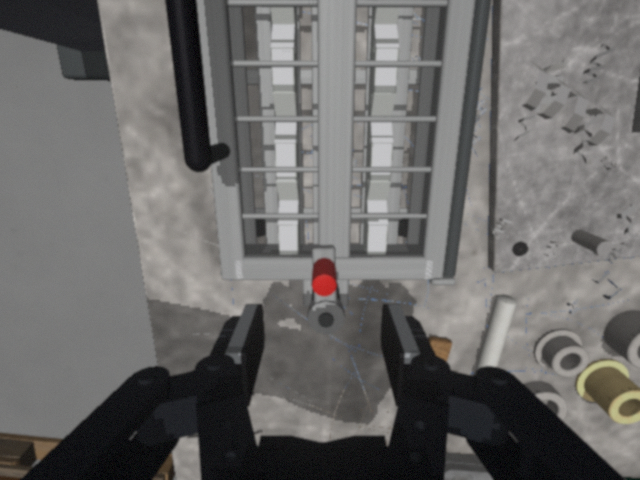

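```bash
python3 - <<'E'
from h import *
c,s=load('w4')
print(pix2z(c,324,285,.115),pix2z(c,326,320,.087))
E
```

```text
[ 0.4856927  -0.34835969  0.115     ] [ 0.48744635 -0.38631586  0.087     ]
```

Request:
drive_tool(
  deltas=[
    {"dp": [2, 15, -1], "turn": 0, "fingers": 0.6},
    {"dp": [2, 30, -1], "turn": 0, "fingers": 0.6},
    {"dp": [2, 45, -1], "turn": 0, "fingers": 0.6},
    {"dp": [2, 54, -1], "turn": 0, "fingers": 0.6},
    {"dp": [2, 54, -1], "turn": 0, "fingers": 0.2},
    {"dp": [2, 54, -1], "turn": 0, "fingers": 0.1},
    {"dp": [2, 54, -1], "turn": 0, "fingers": 0.1},
    {"dp": [2, 54, -1], "turn": 0, "fingers": 0.1},
  ],
)

```text
time_s: 6.75
position: [0.4872, -0.3496, 0.0968]
tool_rot: [0.504, -0.503, 0.496, -0.497]
wrist_force: [-0.6, -0.1, -1.0]
width: 0.013
```

```bash
python3 - <<'E'
from h import *
go([.4863,-.3485,.095],.6)
E
```

```text
dp [-1.1  1.8 -0.9] turn 0.19499721514975477 pos [ 0.4872 -0.3496  0.0968] jaw 0.79 w 0.013 t 6.75 F [-0.6 -0.1 -1. ]
```

Request:
drive_tool(
  deltas=[
    {"dp": [0.8, 0, -6], "turn": 0, "fingers": 0.1},
    {"dp": [2.5, 0, -11.5], "turn": 0, "fingers": 0.1},
    {"dp": [5.5, 0, -17.5], "turn": 0, "fingers": 0.1},
    {"dp": [9.5, 0, -22.5], "turn": 0, "fingers": 0.1},
    {"dp": [14.5, 0, -27], "turn": 0, "fingers": 0.1},
    {"dp": [20, 0, -30.5], "turn": 0, "fingers": 0.1},
    {"dp": [26, 0, -32.5], "turn": 0, "fingers": 0.1},
    {"dp": [33, 0, -33.5], "turn": 0, "fingers": 0.1},
  ],
)

```text
time_s: 7.55
position: [0.4553, -0.3799, 0.0967]
tool_rot: [0.505, -0.503, 0.496, -0.495]
wrist_force: [1.9, 5.2, 0.9]
width: 0.0129
```

Request:
drive_tool(
  deltas=[
    {"dp": [0, 0, 0], "turn": 0, "fingers": 0.1},
    {"dp": [0, 0, 0], "turn": 0, "fingers": 0.6},
    {"dp": [0, 0, 0], "turn": 0, "fingers": 0.6},
    {"dp": [0, 0, 0], "turn": 0, "fingers": 0.6},
    {"dp": [0, -20, 0], "turn": 0, "fingers": 0.6},
    {"dp": [0, -45, 0], "turn": 0, "fingers": 0.6},
    {"dp": [0, -80, 0], "turn": 0, "fingers": 0.6},
    {"dp": [0, -90, 0], "turn": 0, "fingers": 0.6},
  ],
)

```text
time_s: 8.35
position: [0.4554, -0.3852, 0.1907]
tool_rot: [-0.503, 0.503, -0.494, 0.499]
wrist_force: [0.2, -0.8, 1.1]
width: 0.0516
```

```bash
python3 - <<'E'
from h import *
wrist('w5');go([.427,-.2385,.17],.6);
E
```

```text
dp [-147.3   19.9  -26.8] turn 0.14323246464292083 pos [ 0.4556 -0.3853  0.1909] jaw 0.74 w 0.0516 t 8.4 F [ 0.6 -0.1  0.6]
```

View pics/w5.png

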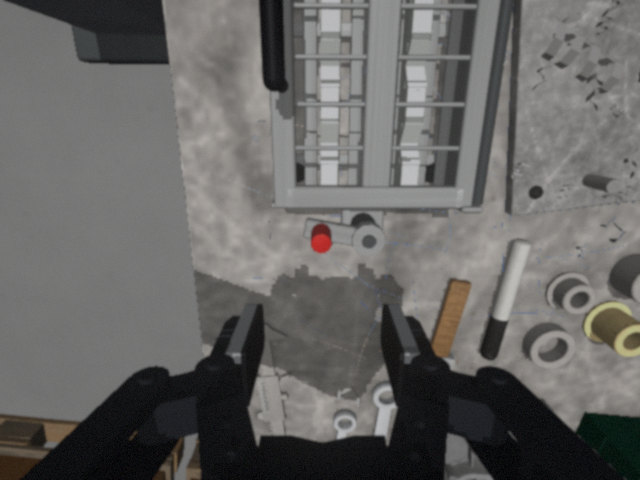

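```bash
python3 - <<'E'
from h import *
c,s=load('w5')
a=pix2z(c,321,243,.115);b=pix2z(c,369,240,.087);print(a,b)
E
```

```text
[ 0.45373065 -0.37646346  0.115     ] [ 0.48804973 -0.38370153  0.087     ]
```

Request:
drive_tool(
  deltas=[
    {"dp": [-45, 0, -9], "turn": 0, "fingers": 0.6},
    {"dp": [-90, 0, -18], "turn": 0, "fingers": 0.6},
    {"dp": [-130, 0, -26], "turn": 0, "fingers": 0.6},
    {"dp": [-147, 20, -27], "turn": 0, "fingers": 0.6},
    {"dp": [-147, 45, -27], "turn": 0, "fingers": 0.6},
    {"dp": [-147, 70, -27], "turn": 0, "fingers": 0.6},
    {"dp": [-147, 86, -27], "turn": 0, "fingers": 0.6},
    {"dp": [-147, 86, -27], "turn": 0, "fingers": 0.6},
  ],
)

```text
time_s: 9.2
position: [0.4213, -0.235, 0.0969]
tool_rot: [-0.503, 0.504, -0.499, 0.494]
wrist_force: [-1.0, -0.3, 0.4]
width: 0.0513
```

Request:
drive_tool(
  deltas=[
    {"dp": [0, 0, 0], "turn": 0, "fingers": 0.6},
    {"dp": [0, 0, 0], "turn": 0, "fingers": 0.2},
    {"dp": [0, 0, 0], "turn": 0, "fingers": 0.05},
    {"dp": [0, 0, 0], "turn": 0, "fingers": 0.05},
    {"dp": [0, 0, 0], "turn": 0, "fingers": 0.05},
    {"dp": [0, 0, 0], "turn": 0, "fingers": 0.05},
    {"dp": [0, 0, 0], "turn": 0, "fingers": 0.05},
    {"dp": [0, 0, 0], "turn": 0, "fingers": 0.05},
  ],
  newtons=25,
)

```text
time_s: 10.0
position: [0.4285, -0.2368, 0.1017]
tool_rot: [0.505, -0.502, 0.494, -0.499]
wrist_force: [4.0, -1.2, -3.5]
width: 0.0111
```

```bash
python3 - <<'E'
from h import *
go([.427,-.2385,.104],.6)
s=observe()
for d in np.linspace(0,95,20):
    a=np.radians(d); v=np.array([-138,47]); 
    q=np.array([v[0]*np.cos(a)+v[1]*np.sin(a), -v[0]*np.sin(a)+v[1]*np.cos(a)])-v
    D=np.array([q[0],q[0]*.01,q[1]]); print(d,(R(s).T@D).round(1))
E
```

```text
dp [ 1.7 -2.3 -1.5] turn 0.23033291544044232 pos [ 0.4285 -0.2368  0.1017] jaw 0.83 w 0.0111 t 10.0 F [ 4.  -1.2 -3.5]
0.0 [0. 0. 0.]
5.0 [  0.  -11.8   4.7]
10.0 [  0.1 -23.2  10.4]
15.0 [  0.1 -34.   17.1]
20.0 [  0.2 -44.2  24.8]
25.0 [  0.3 -53.7  33.2]
30.0 [  0.3 -62.4  42.5]
35.0 [  0.4 -70.2  52.5]
40.0 [  0.4 -77.2  63.1]
45.0 [  0.5 -83.2  74.3]
50.0 [  0.6 -88.2  86. ]
55.0 [  0.6 -92.2  98.1]
60.0 [  0.7 -95.1 110.5]
65.0 [  0.8 -96.9 123.1]
70.0 [  0.8 -97.7 135.8]
75.0 [  0.9 -97.3 148.5]
80.0 [  0.9 -95.8 161.1]
85.0 [  1.  -93.2 173.6]
90.0 [  1.  -89.5 185.7]
95.0 [  1.1 -84.8 197.5]
```

Request:
drive_tool(
  deltas=[
    {"dp": [0, -6, 2], "turn": 0, "fingers": 0.05},
    {"dp": [0, -12, 4.7], "turn": 0, "fingers": 0.05},
    {"dp": [0, -23, 10.4], "turn": 0, "fingers": 0.05},
    {"dp": [0, -34, 17], "turn": 0, "fingers": 0.05},
    {"dp": [0, -44, 25], "turn": 0, "fingers": 0.05},
    {"dp": [0, -54, 33], "turn": 0, "fingers": 0.05},
    {"dp": [0, -62, 42.5], "turn": 0, "fingers": 0.05},
    {"dp": [0, -70, 52.5], "turn": 0, "fingers": 0.05},
  ],
)

```text
time_s: 10.8
position: [0.4739, -0.2363, 0.1698]
tool_rot: [-0.501, 0.505, -0.499, 0.495]
wrist_force: [-6.0, -2.7, -2.6]
width: 0.0108
```

Remainder relative to the 35° pose: up to 95°.

Request:
drive_tool(
  deltas=[
    {"dp": [0, -7, 10.6], "turn": 0, "fingers": 0.05},
    {"dp": [0, -13, 22], "turn": 0, "fingers": 0.05},
    {"dp": [0, -18, 33.5], "turn": 0, "fingers": 0.05},
    {"dp": [0, -22, 45.5], "turn": 0, "fingers": 0.05},
    {"dp": [0, -25, 58], "turn": 0, "fingers": 0.05},
    {"dp": [0, -27, 70.5], "turn": 0, "fingers": 0.05},
    {"dp": [0, -27.5, 83.5], "turn": 0, "fingers": 0.05},
    {"dp": [0, -27.3, 96], "turn": 0, "fingers": 0.05},
  ],
)

```text
time_s: 11.6
position: [0.5731, -0.2353, 0.2001]
tool_rot: [-0.502, 0.504, -0.497, 0.497]
wrist_force: [-3.8, -1.4, 0.1]
width: 0.011
```

Request:
drive_tool(
  deltas=[
    {"dp": [0, 1.5, 12.6], "turn": 0, "fingers": 0.05},
    {"dp": [0, 4, 25], "turn": 0, "fingers": 0.05},
    {"dp": [0, 7.8, 37], "turn": 0, "fingers": 0.05},
    {"dp": [0, 12.5, 49], "turn": 0, "fingers": 0.05},
    {"dp": [0, 12.5, 49], "turn": 0, "fingers": 0.05},
    {"dp": [0, 12.5, 49], "turn": 0, "fingers": 0.6},
    {"dp": [0, 12.5, 49], "turn": 0, "fingers": 0.6},
    {"dp": [0, 12.5, 49], "turn": 0, "fingers": 0.6},
  ],
)

```text
time_s: 12.4
position: [0.6223, -0.2315, 0.1843]
tool_rot: [0.505, -0.503, 0.497, -0.496]
wrist_force: [1.9, 1.5, -0.9]
width: 0.0511
```

```bash
python3 - <<'E'
from h import *
go([.62,.0,.3],0)
b=snap('top','t1');cv2.imwrite('pics/t1a.png',cv2.resize(b['frame'][140:310,140:460,::-1],None,fx=2.5,fy=2.5,interpolation=cv2.INTER_CUBIC))
E
```

```text
dp [-231.7 -115.1    1.3] turn 0.8970031603446671 pos [ 0.6223 -0.2315  0.1843] jaw 0.9 w 0.0511 t 12.4 F [ 1.9  1.5 -0.9]
```

View pics/t1a.png

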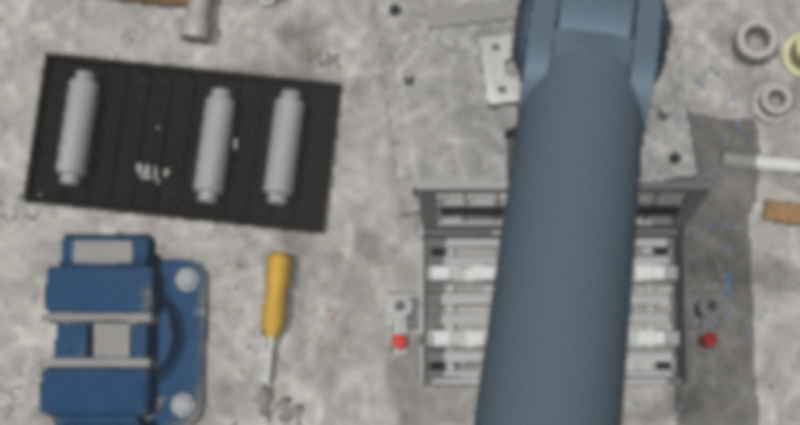

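```bash
python3 - <<'E'
from h import *
import pickle
a,b=pickle.load(open('cams.pkl','rb'))
s=observe(); print(s['qpos'].round(2))
for n,u,v,u2,v2 in [('A',168,102,135,310),('B',440,135,410,345),('C',578,138,552,348)]:
    p=pix2z(b,140+u/5,150+v/5,.025);q=pix2z(b,140+u2/5,150+v2/5,.025)
    d=p-q; print(n,((p+q)/2).round(4),np.hypot(*d[:2]).round(4),np.degrees(np.arctan2(d[1],d[0])).round(1))
go([.60,.08,.32],-95)
go([.60,.08,.32],85)
E
```

```text
[ 0.61  0.49 -0.42  1.58  0.21  1.12  0.16]
A [0.6657 0.2384 0.025 ] 0.1075 -6.2
B [0.6492 0.1002 0.025 ] 0.1081 -6.1
C [0.6482 0.0299 0.025 ] 0.1079 -5.5
dp [-312.2 -134.8  -17.6] turn -84.10939825144305 pos [ 0.6225 -0.2316  0.1846] jaw 0.89 w 0.0511 t 12.45 F [ 0.9 -0.3 -0.8]
dp [-312.2 -134.8  -17.6] turn -84.10939825144305 pos [ 0.6225 -0.2316  0.1846] jaw 0.89 w 0.0511 t 12.45 F [ 0.9 -0.3 -0.8]
```

Request:
drive_tool(
  deltas=[
    {"dp": [0, -40, 0], "turn": 0, "fingers": 1},
    {"dp": [0, -80, 0], "turn": 0, "fingers": 1},
    {"dp": [-35, -115, 0], "turn": -8, "fingers": 1},
    {"dp": [-80, -115, -3], "turn": -16, "fingers": 1},
    {"dp": [-125, -115, -6], "turn": -24, "fingers": 1},
    {"dp": [-170, -115, -9], "turn": -32, "fingers": 1},
    {"dp": [-215, -115, -12], "turn": -40, "fingers": 1},
    {"dp": [-260, -115, -15], "turn": -48, "fingers": 1},
  ],
)

```text
time_s: 13.25
position: [0.6026, 0.0285, 0.3002]
tool_rot: [-0.663, 0.663, -0.247, 0.247]
wrist_force: [1.2, 0.1, 0.1]
width: 0.0852
```

```bash
python3 - <<'E'
from h import *
print(observe()['qpos'].round(2))
go([.60,.12,.30],85)
E
```

```text
[ 0.45  0.32 -0.69  1.61  0.21  1.29  0.58]
dp [-61.8   0.2  67.6] turn -35.840380453357625 pos [0.6026 0.0285 0.3002] jaw 49.16 w 0.0852 t 13.25 F [1.2 0.1 0.1]
```

Request:
drive_tool(
  deltas=[
    {"dp": [-20, 0, 22], "turn": -8, "fingers": 1},
    {"dp": [-40, 0, 44], "turn": -16, "fingers": 1},
    {"dp": [-62, 0, 67], "turn": -24, "fingers": 1},
    {"dp": [-62, 0, 67], "turn": -32, "fingers": 1},
    {"dp": [-62, 0, 67], "turn": -36, "fingers": 1},
    {"dp": [-62, 0, 67], "turn": -36, "fingers": 1},
    {"dp": [-62, 0, 67], "turn": -36, "fingers": 1},
    {"dp": [-62, 0, 67], "turn": -36, "fingers": 1},
  ],
)

```text
time_s: 14.05
position: [0.6009, 0.1172, 0.3]
tool_rot: [-0.706, 0.706, -0.033, 0.033]
wrist_force: [-0.2, -0.1, 0.6]
width: 0.0854
```

```bash
python3 - <<'E'
from h import *
print(observe()['qpos'].round(2))
wrist('w6');go([.648,.03,.10],85)
E
```

```text
[ 0.39  0.37 -0.82  1.58  0.28  1.31  1.01]
dp [ 54.9 200.1 -82.4] turn -0.28231371297609087 pos [0.6009 0.1171 0.3001] jaw 84.72 w 0.0853 t 14.1 F [-0.1 -0.   0.9]
```

View pics/w6.png

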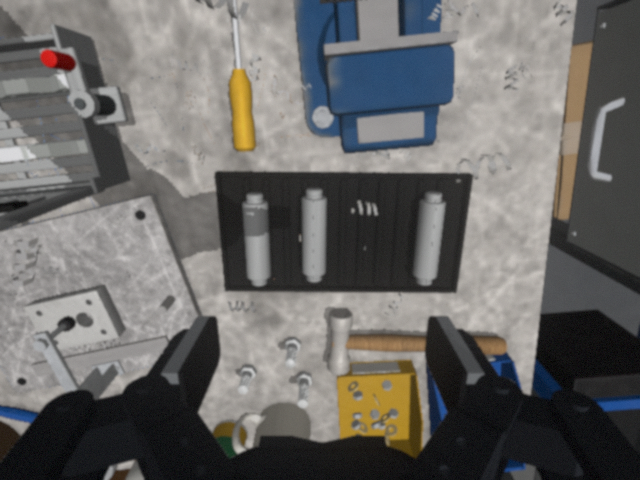

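```bash
python3 - <<'E'
from h import *
c,s=load('w6'); f=c['frame'][:,:,::-1]
cv2.imwrite('pics/w6a.png',cv2.resize(f[165:300,210:350],None,fx=4.4,fy=4.4,interpolation=cv2.INTER_CUBIC))
cv2.imwrite('pics/w6b.png',cv2.resize(f[165:300,380:480],None,fx=4.4,fy=4.4,interpolation=cv2.INTER_CUBIC))
E
```

```text
(no output)
```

View pics/w6a.png

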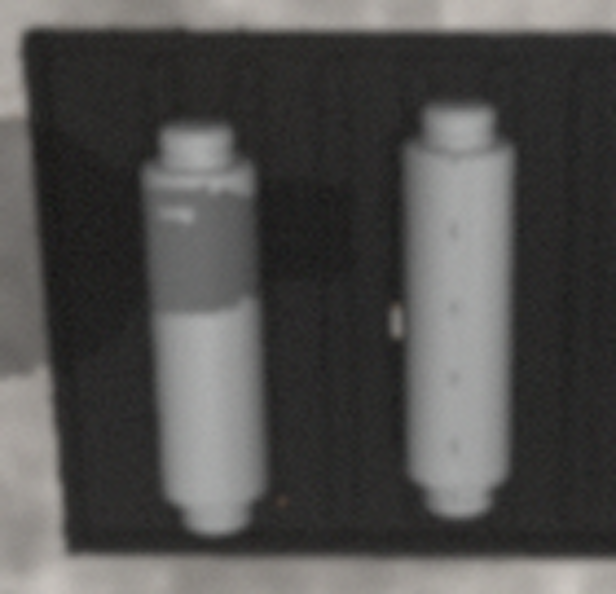

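View pics/w6b.png

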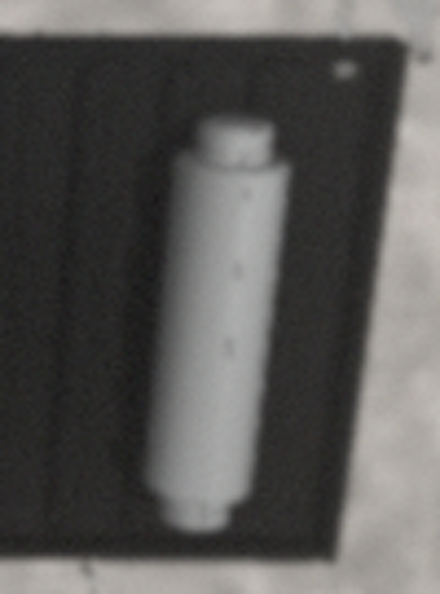

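```bash
cat >> h.py <<'E'
def spind(c,un,vn,uf,vf,h=.019):
    # near end edge, far end edge pixels (near = closest to camera nadir)
    p=pix2z(c,un,vn,h-.009);q=pix2z(c,uf,vf,h+.009)
    # lateral correction: recompute lateral with z=h
    p2=pix2z(c,un,vn,h);q2=pix2z(c,uf,vf,h); p[1]=p2[1];q[1]=q2[1]
    d=q-p
    return ((p+q)/2)[:2].round(4),np.hypot(*d[:2]).round(4),np.degrees(np.arctan2(d[1],d[0])).round(2)
E
python3 - <<'E'
from h import *
c,s=load('w6')
print(spind(c,210+195/4.4,165+122/4.4,210+215/4.4,165+535/4.4))
print(spind(c,210+459/4.4,165+102/4.4,210+458/4.4,165+518/4.4))
print(spind(c,380+238/4.4,165+116/4.4,380+196/4.4,165+531/4.4))
E
```

```text
(array([0.6511, 0.0317]), np.float64(0.1157), np.float64(-6.36))
(array([0.6523, 0.1026]), np.float64(0.1156), np.float64(-6.15))
(array([0.6693, 0.2425]), np.float64(0.1153), np.float64(-5.59))
```

```bash
python3 - <<'E'
from h import *
go([.651,.0317,.08],84)
E
```

```text
dp [ 57.7 220.1 -80.4] turn 0.7176862870239091 pos [0.6009 0.1171 0.3001] jaw 84.72 w 0.0853 t 14.1 F [-0.1 -0.   0.9]
```

Request:
drive_tool(
  deltas=[
    {"dp": [25, 30, -35], "turn": 0.7, "fingers": 0.52},
    {"dp": [57, 70, -70], "turn": 0.7, "fingers": 0.52},
    {"dp": [57.5, 110, -80.5], "turn": 0.7, "fingers": 0.52},
    {"dp": [57.5, 150, -80.5], "turn": 0.7, "fingers": 0.52},
    {"dp": [57.5, 190, -80.5], "turn": 0.7, "fingers": 0.52},
    {"dp": [57.5, 220, -80.5], "turn": 0.7, "fingers": 0.52},
    {"dp": [57.5, 220, -80.5], "turn": 0.7, "fingers": 0.52},
    {"dp": [57.5, 220, -80.5], "turn": 0.7, "fingers": 0.52},
  ],
)

```text
time_s: 14.9
position: [0.651, 0.0321, 0.0802]
tool_rot: [0.706, -0.706, 0.037, -0.036]
wrist_force: [0.3, 0.2, 0.4]
width: 0.0438
```

```bash
python3 - <<'E'
from h import *
wrist('w7');go([.651,.0317,.007],84)
E
```

```text
dp [-1.5 74.9 -1. ] turn 0.07494985408668242 pos [0.6524 0.0325 0.0819] jaw 84.07 w 0.0446 t 14.95 F [-0.1  0.6  1.1]
```

View pics/w7.png

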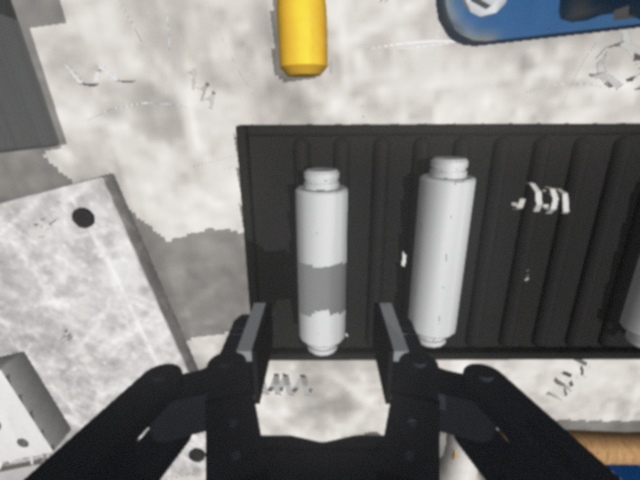

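Request:
drive_tool(
  deltas=[
    {"dp": [0, 20, -0.5], "turn": 0, "fingers": 0.52},
    {"dp": [0, 40, -0.5], "turn": 0, "fingers": 0.52},
    {"dp": [0, 58, -0.5], "turn": 0, "fingers": 0.52},
    {"dp": [0, 68, -0.5], "turn": 0, "fingers": 0.52},
    {"dp": [0, 73.5, -0.5], "turn": 0, "fingers": 0.52},
    {"dp": [0, 73.5, -0.5], "turn": 0, "fingers": 0.52},
    {"dp": [0, 73.5, -0.5], "turn": 0, "fingers": 0.25},
    {"dp": [0, 73.5, -0.5], "turn": 0, "fingers": 0.25},
  ],
  newtons=60,
)

```text
time_s: 15.75
position: [0.6515, 0.0317, 0.0073]
tool_rot: [0.706, -0.706, 0.036, -0.037]
wrist_force: [0.5, -0.1, -0.5]
width: 0.0286
```

Request:
drive_tool(
  deltas=[
    {"dp": [0, 0, 0], "turn": 0, "fingers": 0.2},
    {"dp": [0, 0, 0], "turn": 0, "fingers": 0.2},
    {"dp": [0, 0, 0], "turn": 0, "fingers": 0.2},
    {"dp": [0, -5, 0], "turn": 0, "fingers": 0.2},
    {"dp": [0, -15, 0], "turn": 0, "fingers": 0.2},
    {"dp": [0, -30, 0], "turn": 0, "fingers": 0.2},
    {"dp": [0, -50, 0], "turn": 0, "fingers": 0.2},
    {"dp": [0, -60, 0], "turn": 0, "fingers": 0.2},
  ],
)

```text
time_s: 16.55
position: [0.6528, 0.0322, 0.07]
tool_rot: [0.706, -0.706, 0.035, -0.038]
wrist_force: [0.3, 0.7, -3.4]
width: 0.0281
```

```bash
python3 - <<'E'
from h import *
wrist('w8');go([.4905,-.237+.084,.2],90.6)
E
```

```text
dp [-142.6 -129.7 -201. ] turn -6.495581086061236 pos [0.6539 0.0324 0.0716] jaw 84.1 w 0.0281 t 16.6 F [ 0.7  0.  -2.9]
```

View pics/w8.png

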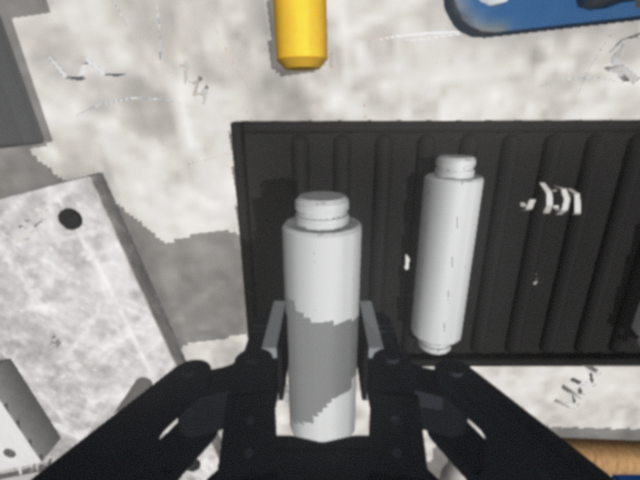

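```bash
cat >> h.py <<'E'
def toolpt(c,u,v,ty):
    T=np.array(c['tool_from_camera']); d=T[:3,:3]@np.array([(u-c['cx'])/c['fx'],(v-c['cy'])/c['fy'],1]);o=T[:3,3]
    return o+d*(ty-o[1])/d[1]
E
python3 - <<'E'
from h import *
c,s=load('w8')
print(toolpt(c,322,192,-.002)*1e3, 'body rim top',toolpt(c,322,236,-.027)*1e3)
E
```

```text
[-58.24006486  -2.          -0.22596313] body rim top [-48.40785746 -27.          -0.24432416]
```

```bash
python3 - <<'E'
from h import *
go([.4905,0.0,.17],90.6);go([.4898,-.153,.15],90.6)
E
```

```text
dp [-158.5  -99.6  -48.8] turn -6.495581086061236 pos [0.6539 0.0324 0.0716] jaw 84.1 w 0.0281 t 16.6 F [ 0.7  0.  -2.9]
dp [-143.6  -79.7 -201.1] turn -6.495581086061236 pos [0.6539 0.0324 0.0716] jaw 84.1 w 0.0281 t 16.6 F [ 0.7  0.  -2.9]
```

Request:
drive_tool(
  deltas=[
    {"dp": [0, -30, 0], "turn": 0, "fingers": 0.2},
    {"dp": [-20, -60, -5], "turn": -2, "fingers": 0.2},
    {"dp": [-55, -85, -15], "turn": -4, "fingers": 0.2},
    {"dp": [-95, -99, -25], "turn": -6.5, "fingers": 0.2},
    {"dp": [-130, -99, -38], "turn": -6.5, "fingers": 0.2},
    {"dp": [-158, -99, -50], "turn": -6.5, "fingers": 0.2},
    {"dp": [-154, -99, -85], "turn": -6.5, "fingers": 0.2},
    {"dp": [-150, -92, -120], "turn": -6.5, "fingers": 0.2},
  ],
  newtons=80,
)

```text
time_s: 17.4
position: [0.4892, -0.0719, 0.1601]
tool_rot: [-0.706, 0.708, 0.006, -0.004]
wrist_force: [2.2, -0.2, -3.9]
width: 0.0277
```

```bash
python3 - <<'E'
from h import *
go([.4898,-.153,.12],90.6)
E
```

```text
dp [ -0.7  40.3 -81. ] turn 0.26176111152224735 pos [ 0.4892 -0.0719  0.1601] jaw 90.86 w 0.0277 t 17.4 F [ 2.2 -0.2 -3.9]
```

Request:
drive_tool(
  deltas=[
    {"dp": [0, 0, -30], "turn": 0, "fingers": 0.2},
    {"dp": [0, 0, -60], "turn": 0, "fingers": 0.2},
    {"dp": [0, 5, -78], "turn": 0, "fingers": 0.2},
    {"dp": [0, 20, -78], "turn": 0, "fingers": 0.2},
    {"dp": [0, 40, -78], "turn": 0, "fingers": 0.2},
    {"dp": [0, 40, -78], "turn": 0, "fingers": 0.2},
    {"dp": [0, 40, -78], "turn": 0, "fingers": 0.2},
    {"dp": [0, 40, -78], "turn": 0, "fingers": 0.2},
  ],
)

```text
time_s: 18.2
position: [0.4911, -0.1492, 0.1193]
tool_rot: [0.707, -0.707, -0.005, 0.004]
wrist_force: [0.1, 0.2, -4.4]
width: 0.0274
```

```bash
python3 - <<'E'
from h import *
wrist('w9');go([.4898,-.153,.038],90.6)
E
```

```text
dp [-1.7 81.5 -3.4] turn 0.08811030612042714 pos [ 0.4913 -0.1496  0.1196] jaw 90.69 w 0.0275 t 18.25 F [ 0.3 -0.6 -3.6]
```

View pics/w9.png

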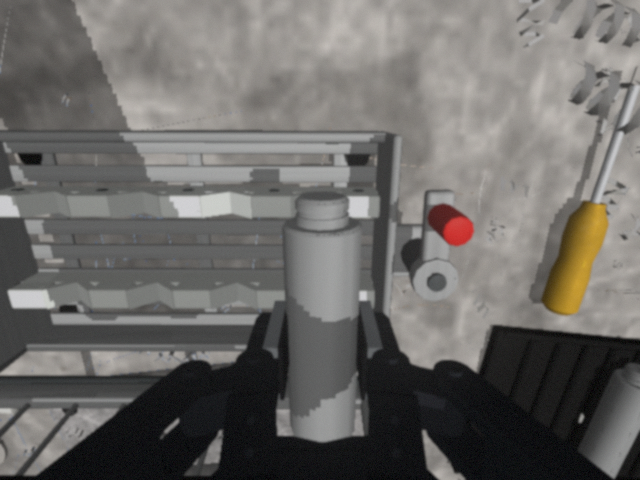

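```bash
python3 - <<'E'
from h import *
c,s=load('w9'); f=c['frame'][:,:,::-1]
cv2.imwrite('pics/w9a.png',cv2.resize(f[120:350,0:480],(800,383),interpolation=cv2.INTER_CUBIC))
for u,v,z in [(385,160,.068),(400,160,.068),(387,300,.068)]: print(pix2z(c,u,v,z))
for x in (-.039,-.025,.025,.039):
  print(x,[proj(c,[.4905+x-.01*y,-.237+y+.01*x,.043]).round() for y in (-.071,-.069+.015-.056+.056,-.015+.0+.0,-.0+.013,.043,.069)])
E
```

```text
[ 0.42621273 -0.1172209   0.068     ]
[ 0.42611845 -0.10940944  0.068     ]
[ 0.50779082 -0.11039922  0.068     ]
-0.039 [array([ 60., 195.]), array([ 88., 195.]), array([153., 195.]), array([199., 195.]), array([248., 195.]), array([291., 196.])]
-0.025 [array([ 66., 217.]), array([ 93., 218.]), array([156., 218.]), array([201., 218.]), array([250., 218.]), array([292., 218.])]
0.025 [array([ 83., 290.]), array([108., 290.]), array([167., 290.]), array([209., 290.]), array([255., 291.]), array([294., 291.])]
0.039 [array([ 87., 309.]), array([112., 309.]), array([170., 309.]), array([211., 309.]), array([256., 309.]), array([294., 309.])]
```

View pics/w9a.png

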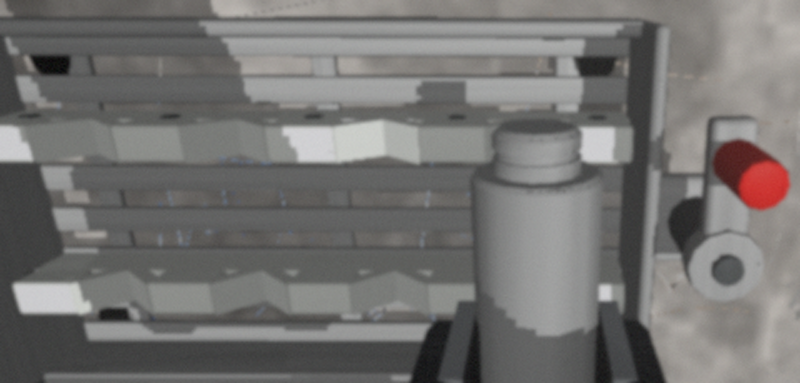

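```bash
python3 - <<'E'
from h import *
c,s=load('w9')
for x in (-.039,.025):
  for y in (-.084,-.028,.028,.084):
    p=proj(c,[.4905+x-.01*y,-.237+y+.01*x,.0304]); print(x,y,p.round(),((p-[0,120])*1.667).round())
E
```

```text
-0.039 -0.084 [ 53. 191.] [ 89. 118.]
-0.039 -0.028 [141. 191.] [235. 119.]
-0.039 0.028 [229. 191.] [381. 119.]
-0.039 0.084 [316. 192.] [527. 119.]
0.025 -0.084 [ 75. 282.] [126. 270.]
0.025 -0.028 [156. 282.] [260. 270.]
0.025 0.028 [236. 282.] [394. 271.]
0.025 0.084 [317. 282.] [528. 271.]
```

Request:
drive_tool(
  deltas=[
    {"dp": [-1.5, 15, -3.5], "turn": 0, "fingers": 0.2},
    {"dp": [-1.5, 30, -3.5], "turn": 0, "fingers": 0.2},
    {"dp": [-1.5, 45, -3.5], "turn": 0, "fingers": 0.2},
    {"dp": [-1.5, 60, -3.5], "turn": 0, "fingers": 0.2},
    {"dp": [-1.5, 70, -3.5], "turn": 0, "fingers": 0.2},
    {"dp": [-1.5, 76, -3.5], "turn": 0, "fingers": 0.2},
    {"dp": [-1.5, 80, -3.5], "turn": 0, "fingers": 0.2},
    {"dp": [-1.5, 80, -3.5], "turn": 0, "fingers": 0.2},
  ],
)

```text
time_s: 19.05
position: [0.4892, -0.1534, 0.0386]
tool_rot: [0.707, -0.707, -0.004, 0.004]
wrist_force: [0.4, -0.7, -5.1]
width: 0.0273
```

```bash
python3 - <<'E'
from h import *
go([.4898,-.153,.038],90.6)
E
```

```text
dp [0.6 0.6 0.4] turn 0.03966087159088261 pos [ 0.4892 -0.1534  0.0386] jaw 90.64 w 0.0273 t 19.05 F [ 0.4 -0.7 -5.1]
```

Request:
drive_tool(
  deltas=[
    {"dp": [0, 1, 0], "turn": 0, "fingers": 0.2},
    {"dp": [0, 1, 0], "turn": 0, "fingers": 0.35},
    {"dp": [0, 1, 0], "turn": 0, "fingers": 0.48},
    {"dp": [0, 1, 0], "turn": 0, "fingers": 0.48},
    {"dp": [0, 1, 0], "turn": 0, "fingers": 0.48},
    {"dp": [0, -15, 0], "turn": 0, "fingers": 0.48},
    {"dp": [0, -45, 0], "turn": 0, "fingers": 0.48},
    {"dp": [0, -85, 0], "turn": 0, "fingers": 0.48},
  ],
)

```text
time_s: 19.85
position: [0.4874, -0.1535, 0.124]
tool_rot: [0.708, -0.707, -0.003, 0.005]
wrist_force: [0.8, 0.0, 0.3]
width: 0.0409
```

```bash
python3 - <<'E'
from h import *
wrist('w10');go([.62,.10,.25],84);go([.54,0.05,.24],84)
E
```

```text
dp [ 130.7 -118.2  252.5] turn 6.652205928333601 pos [ 0.4933 -0.1544  0.1316] jaw 90.65 w 0.0411 t 19.9 F [ 1.3 -0.1  3.1]
dp [  50.  -108.8  203.4] turn 6.652205928333601 pos [ 0.4933 -0.1544  0.1316] jaw 90.65 w 0.0411 t 19.9 F [ 1.3 -0.1  3.1]
```

View pics/w10.png

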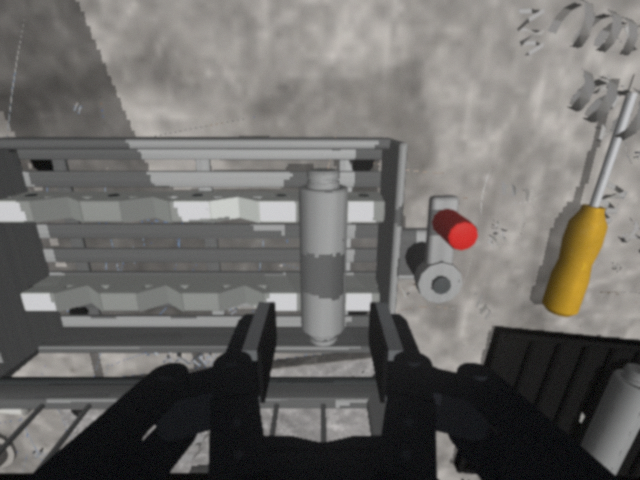

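Request:
drive_tool(
  deltas=[
    {"dp": [0, -30, 15], "turn": 1, "fingers": 0.6},
    {"dp": [0, -55, 55], "turn": 3, "fingers": 0.6},
    {"dp": [0, -75, 105], "turn": 5, "fingers": 0.6},
    {"dp": [15, -85, 150], "turn": 6.6, "fingers": 0.6},
    {"dp": [50, -90, 185], "turn": 6.6, "fingers": 0.6},
    {"dp": [85, -90, 220], "turn": 6.6, "fingers": 0.6},
    {"dp": [120, -90, 250], "turn": 6.6, "fingers": 0.6},
    {"dp": [130, -90, 253], "turn": 6.6, "fingers": 0.6},
  ],
)

```text
time_s: 20.7
position: [0.6183, 0.1076, 0.2153]
tool_rot: [0.709, -0.704, 0.033, -0.036]
wrist_force: [-1.9, 0.7, 0.3]
width: 0.0511
```

Request:
drive_tool(
  deltas=[
    {"dp": [0, 0, 0], "turn": 0, "fingers": 0.6},
    {"dp": [0, 0, 0], "turn": 0, "fingers": 0.6},
    {"dp": [0, 0, 0], "turn": 0, "fingers": 0.6},
    {"dp": [0, 0, 0], "turn": 0, "fingers": 0.6},
    {"dp": [0, 0, 0], "turn": 0, "fingers": 0.6},
    {"dp": [0, 0, 0], "turn": 0, "fingers": 0.6},
    {"dp": [0, 0, 0], "turn": 0, "fingers": 0.6},
    {"dp": [0, 0, 0], "turn": 0, "fingers": 0.6},
  ],
)

```text
time_s: 21.5
position: [0.616, 0.1004, 0.2136]
tool_rot: [-0.706, 0.706, -0.037, 0.037]
wrist_force: [-0.7, -0.2, -1.2]
width: 0.0511
```

```bash
python3 - <<'E'
from h import *
wrist('w11');go([.6523,.1026,.08],84)
E
```

```text
dp [ 35.8 133.6   5.9] turn 0.0035575188257013224 pos [0.616  0.1005 0.2136] jaw 84.0 w 0.0515 t 21.55 F [ 0.2 -0.2 -0.3]
```

View pics/w11.png

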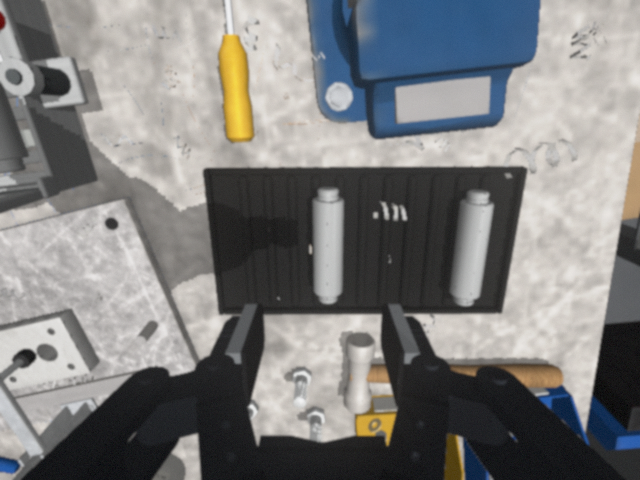

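```bash
python3 - <<'E'
from h import *
c,s=load('w11')
print(spind(c,328.5,189,329,302)); print(spind(c,480,191.5,464,305))
go([.6515,.1026,.05],84)
E
```

```text
(array([0.6517, 0.103 ]), np.float64(0.1114), np.float64(-5.76))
(array([0.6694, 0.2428]), np.float64(0.1116), np.float64(-6.29))
dp [ 35.  163.6   5.8] turn 0.0035575188257013224 pos [0.616  0.1005 0.2136] jaw 84.0 w 0.0515 t 21.55 F [ 0.2 -0.2 -0.3]
```

Request:
drive_tool(
  deltas=[
    {"dp": [20, 40, 3], "turn": 0, "fingers": 0.52},
    {"dp": [35.5, 80, 6], "turn": 0, "fingers": 0.52},
    {"dp": [35.5, 115, 6], "turn": 0, "fingers": 0.52},
    {"dp": [35.5, 140, 6], "turn": 0, "fingers": 0.52},
    {"dp": [35.5, 160, 6], "turn": 0, "fingers": 0.52},
    {"dp": [35.5, 175, 6], "turn": 0, "fingers": 0.52},
    {"dp": [35.5, 185, 6], "turn": 0, "fingers": 0.52},
    {"dp": [35.5, 185, 6], "turn": 0, "fingers": 0.52},
  ],
)

```text
time_s: 22.35
position: [0.6514, 0.1026, 0.0276]
tool_rot: [-0.706, 0.706, -0.038, 0.036]
wrist_force: [-1.1, 0.1, -0.0]
width: 0.0445
```

```bash
python3 - <<'E'
from h import *
go([.652,.1028,.007],84)
E
```

```text
dp [ 0.6 20.6  0.3] turn 0.00420479431082299 pos [0.6514 0.1026 0.0276] jaw 84.0 w 0.0445 t 22.35 F [-1.1  0.1 -0. ]
```

Request:
drive_tool(
  deltas=[
    {"dp": [0.5, 12, 0], "turn": 0, "fingers": 0.52},
    {"dp": [0.5, 20.5, 0], "turn": 0, "fingers": 0.52},
    {"dp": [0.5, 20.5, 0], "turn": 0, "fingers": 0.52},
    {"dp": [0.5, 20.5, 0], "turn": 0, "fingers": 0.25},
    {"dp": [0.5, 20.5, 0], "turn": 0, "fingers": 0.2},
    {"dp": [0.5, 20.5, 0], "turn": 0, "fingers": 0.2},
    {"dp": [0.5, 20.5, 0], "turn": 0, "fingers": 0.2},
    {"dp": [0.5, 20.5, 0], "turn": 0, "fingers": 0.2},
  ],
  newtons=80,
)

```text
time_s: 23.15
position: [0.6525, 0.102, 0.0085]
tool_rot: [-0.706, 0.707, -0.037, 0.037]
wrist_force: [-2.2, -2.7, 3.6]
width: 0.0276
```

Request:
drive_tool(
  deltas=[
    {"dp": [0, -5, 0], "turn": 0, "fingers": 0.2},
    {"dp": [0, -15, 0], "turn": 0, "fingers": 0.2},
    {"dp": [0, -35, 0], "turn": 0, "fingers": 0.2},
    {"dp": [0, -65, 0], "turn": 0, "fingers": 0.2},
    {"dp": [0, -100, 0], "turn": 0, "fingers": 0.2},
    {"dp": [0, -130, 0], "turn": 0, "fingers": 0.2},
    {"dp": [0, -150, 0], "turn": 0, "fingers": 0.2},
    {"dp": [0, -150, 0], "turn": 0, "fingers": 0.2},
  ],
)

```text
time_s: 23.95
position: [0.6556, 0.1048, 0.1639]
tool_rot: [0.707, -0.705, 0.033, -0.04]
wrist_force: [1.1, 0.9, -4.8]
width: 0.0275
```

```bash
python3 - <<'E'
from h import *
wrist('w12');go([.4905,0.0,.17],90.6);go([.4902,-.209,.12],90.6)
E
```

```text
dp [-151.7   -9.9 -120.3] turn -6.557278266191531 pos [0.654  0.104  0.1611] jaw 84.04 w 0.0275 t 24.0 F [ 0.2  0.1 -6.1]
dp [-130.6   39.8 -328.3] turn -6.557278266191531 pos [0.654  0.104  0.1611] jaw 84.04 w 0.0275 t 24.0 F [ 0.2  0.1 -6.1]
```

View pics/w12.png

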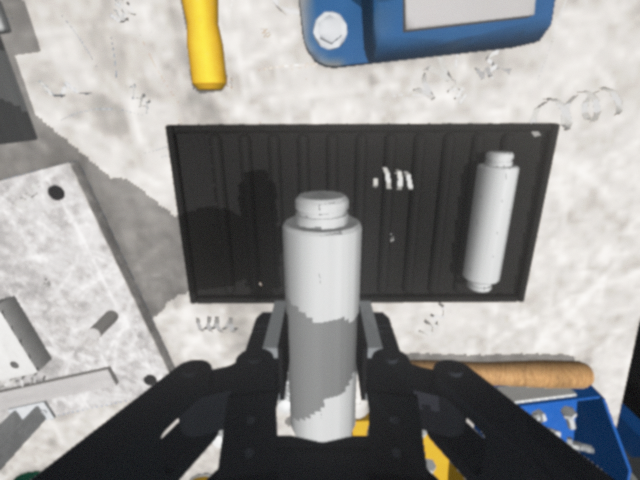

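Request:
drive_tool(
  deltas=[
    {"dp": [-5, -8, -45], "turn": -2, "fingers": 0.2},
    {"dp": [-25, -10, -85], "turn": -4, "fingers": 0.2},
    {"dp": [-65, -10, -105], "turn": -6.5, "fingers": 0.2},
    {"dp": [-110, -10, -115], "turn": -6.5, "fingers": 0.2},
    {"dp": [-150, -10, -125], "turn": -6.5, "fingers": 0.2},
    {"dp": [-146, -10, -170], "turn": -6.5, "fingers": 0.2},
    {"dp": [-140, -5, -215], "turn": -6.5, "fingers": 0.2},
    {"dp": [-136, 0, -260], "turn": -6.5, "fingers": 0.2},
  ],
)

```text
time_s: 24.8
position: [0.4886, -0.1425, 0.1571]
tool_rot: [-0.707, 0.707, 0.004, -0.004]
wrist_force: [1.4, -0.4, -6.0]
width: 0.0271
```

```bash
python3 - <<'E'
from h import *
go([.4902,-.209,.12],90.6)
E
```

```text
dp [  0.9  37.1 -66.5] turn 0.032087082372243 pos [ 0.4886 -0.1425  0.1571] jaw 90.63 w 0.0271 t 24.8 F [ 1.4 -0.4 -6. ]
```

Request:
drive_tool(
  deltas=[
    {"dp": [0, 0, -35], "turn": 0, "fingers": 0.2},
    {"dp": [0, 15, -64], "turn": 0, "fingers": 0.2},
    {"dp": [0, 36, -64], "turn": 0, "fingers": 0.2},
    {"dp": [0, 36, -64], "turn": 0, "fingers": 0.2},
    {"dp": [0, 36, -64], "turn": 0, "fingers": 0.2},
    {"dp": [0, 36, -64], "turn": 0, "fingers": 0.2},
    {"dp": [0, 36, -64], "turn": 0, "fingers": 0.2},
    {"dp": [0, 36, -64], "turn": 0, "fingers": 0.2},
  ],
)

```text
time_s: 25.6
position: [0.4915, -0.2051, 0.123]
tool_rot: [-0.707, 0.707, 0.004, -0.003]
wrist_force: [0.0, -0.8, -6.0]
width: 0.0276
```

```bash
python3 - <<'E'
from h import *
wrist('w13')
go([.4902,-.209,.038],90.6)
E
```

```text
dp [-1.2 84.9 -3.7] turn -0.03311853377381624 pos [ 0.4913 -0.2053  0.1229] jaw 90.57 w 0.0273 t 25.65 F [ 0.4 -0.4 -5.4]
```

View pics/w13.png

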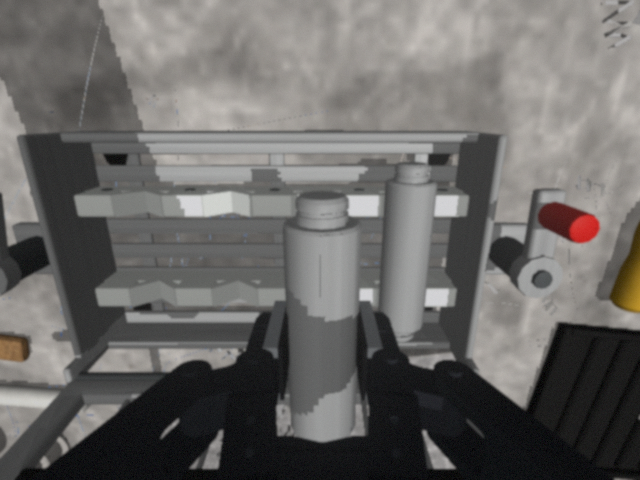

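```bash
python3 - <<'E'
from h import *
c,s=load('w13')
print(spind(c,414,163,402,340,.05),'want',.4905-.00084,-.153,.6)
E
```

```text
(array([ 0.4881, -0.151 ]), np.float64(0.1129), np.float64(1.46)) want 0.48966 -0.153 0.6
```

Request:
drive_tool(
  deltas=[
    {"dp": [-1, 15, -3.5], "turn": 0, "fingers": 0.2},
    {"dp": [-1, 30, -3.5], "turn": 0, "fingers": 0.2},
    {"dp": [-1, 45, -3.5], "turn": 0, "fingers": 0.2},
    {"dp": [-1, 60, -3.5], "turn": 0, "fingers": 0.2},
    {"dp": [-1, 72, -3.5], "turn": 0, "fingers": 0.2},
    {"dp": [-1, 80, -3.5], "turn": 0, "fingers": 0.2},
    {"dp": [-1, 84, -3.5], "turn": 0, "fingers": 0.2},
    {"dp": [-1, 84, -3.5], "turn": 0, "fingers": 0.2},
  ],
)

```text
time_s: 26.45
position: [0.4889, -0.209, 0.0391]
tool_rot: [-0.707, 0.707, 0.002, -0.004]
wrist_force: [-6.3, 1.2, 5.5]
width: 0.0273
```

```bash
python3 - <<'E'
from h import *
go([.4902,-.209,.038],90.6)
E
```

```text
dp [ 1.3  1.1 -0. ] turn -0.12131183797016831 pos [ 0.4889 -0.209   0.0391] jaw 90.48 w 0.0273 t 26.45 F [-6.3  1.2  5.5]
```

Request:
drive_tool(
  deltas=[
    {"dp": [0, 0, 0], "turn": 0, "fingers": 0.2},
    {"dp": [0, 0, 0], "turn": 0, "fingers": 0.35},
    {"dp": [0, 0, 0], "turn": 0, "fingers": 0.48},
    {"dp": [0, 0, 0], "turn": 0, "fingers": 0.48},
    {"dp": [0, 0, 0], "turn": 0, "fingers": 0.48},
    {"dp": [0, -15, 0], "turn": 0, "fingers": 0.48},
    {"dp": [0, -45, 0], "turn": 0, "fingers": 0.48},
    {"dp": [0, -85, 0], "turn": 0, "fingers": 0.48},
  ],
)

```text
time_s: 27.25
position: [0.4885, -0.2086, 0.1234]
tool_rot: [0.708, -0.706, -0.002, 0.004]
wrist_force: [1.7, -0.7, -0.5]
width: 0.041
```

Request:
drive_tool(
  deltas=[
    {"dp": [0, -35, 10], "turn": 1, "fingers": 0.48},
    {"dp": [0, -60, 45], "turn": 3, "fingers": 0.48},
    {"dp": [0, -80, 90], "turn": 5, "fingers": 0.48},
    {"dp": [0, -90, 135], "turn": 6.6, "fingers": 0.48},
    {"dp": [0, -95, 180], "turn": 6.6, "fingers": 0.48},
    {"dp": [25, -95, 220], "turn": 6.6, "fingers": 0.48},
    {"dp": [60, -95, 255], "turn": 6.6, "fingers": 0.48},
    {"dp": [95, -95, 290], "turn": 6.6, "fingers": 0.48},
  ],
)

```text
time_s: 28.05
position: [0.5833, 0.083, 0.2197]
tool_rot: [-0.706, 0.707, -0.037, 0.038]
wrist_force: [0.1, -1.1, 1.7]
width: 0.0405
```

```bash
python3 - <<'E'
from h import *
go([.63,.22,.21],84)
E
```

```text
dp [ 31.8   9.7 141.2] turn -0.10065429124448144 pos [0.5833 0.083  0.2197] jaw 83.9 w 0.0405 t 28.05 F [ 0.1 -1.1  1.7]
```

Request:
drive_tool(
  deltas=[
    {"dp": [20, 5, 40], "turn": 0, "fingers": 0.52},
    {"dp": [32, 10, 80], "turn": 0, "fingers": 0.52},
    {"dp": [32, 10, 120], "turn": 0, "fingers": 0.52},
    {"dp": [32, 10, 140], "turn": 0, "fingers": 0.52},
    {"dp": [32, 10, 140], "turn": 0, "fingers": 0.52},
    {"dp": [32, 10, 140], "turn": 0, "fingers": 0.52},
    {"dp": [32, 10, 140], "turn": 0, "fingers": 0.52},
    {"dp": [32, 10, 140], "turn": 0, "fingers": 0.52},
  ],
)

```text
time_s: 28.85
position: [0.6295, 0.2147, 0.2082]
tool_rot: [-0.705, 0.707, -0.039, 0.039]
wrist_force: [0.4, 0.2, -0.7]
width: 0.0444
```

```bash
python3 - <<'E'
from h import *
wrist('w14');go([.6693,.2426,.03],84)
E
```

```text
dp [ 36.5 178.1  32. ] turn -0.28176849939902127 pos [0.6294 0.215  0.2082] jaw 83.72 w 0.0443 t 28.9 F [-0.   0.5 -0.2]
```

View pics/w14.png

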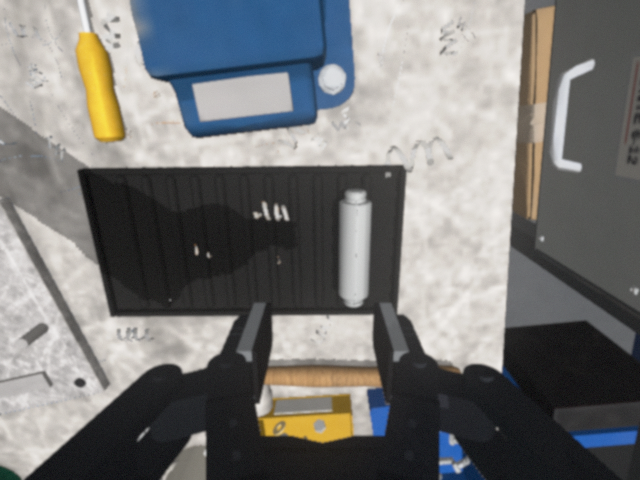

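```bash
python3 - <<'E'
from h import *
c,s=load('w14')
print(spind(c,356,190,353,306.5))
E
```

```text
(array([0.669 , 0.2413]), np.float64(0.1134), np.float64(-6.4))
```

Request:
drive_tool(
  deltas=[
    {"dp": [20, 40, 15], "turn": 0, "fingers": 0.52},
    {"dp": [36, 80, 31], "turn": 0, "fingers": 0.52},
    {"dp": [36, 110, 31], "turn": 0, "fingers": 0.52},
    {"dp": [36, 140, 31], "turn": 0, "fingers": 0.52},
    {"dp": [36, 160, 31], "turn": 0, "fingers": 0.52},
    {"dp": [36, 172, 31], "turn": 0, "fingers": 0.52},
    {"dp": [36, 178, 31], "turn": 0, "fingers": 0.52},
    {"dp": [36, 178, 31], "turn": 0, "fingers": 0.52},
  ],
)

```text
time_s: 29.7
position: [0.6681, 0.2442, 0.0303]
tool_rot: [0.706, -0.706, 0.038, -0.038]
wrist_force: [-0.2, 0.7, 0.2]
width: 0.0445
```

```bash
python3 - <<'E'
from h import *
wrist('w15');go([.6693,.242,.007],84)
E
```

```text
dp [ 0.9 24.2 -2.7] turn -0.11446262261293327 pos [0.6686 0.2447 0.0312] jaw 83.89 w 0.0448 t 29.75 F [ 0.2 -0.   0.3]
```

View pics/w15.png

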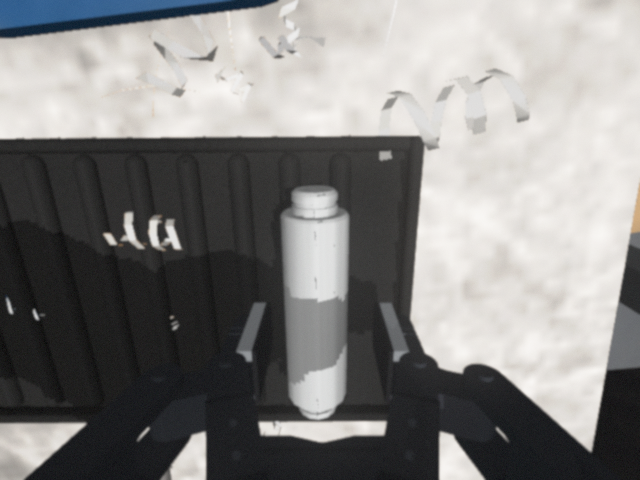

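Request:
drive_tool(
  deltas=[
    {"dp": [0.5, 10, -2.5], "turn": 0, "fingers": 0.52},
    {"dp": [0.5, 23.5, -2.5], "turn": 0, "fingers": 0.52},
    {"dp": [0.5, 23.5, -2.5], "turn": 0, "fingers": 0.52},
    {"dp": [0.5, 23.5, -2.5], "turn": 0, "fingers": 0.25},
    {"dp": [0.5, 23.5, -2.5], "turn": 0, "fingers": 0.2},
    {"dp": [0.5, 23.5, -2.5], "turn": 0, "fingers": 0.2},
    {"dp": [0.5, 23.5, -2.5], "turn": 0, "fingers": 0.2},
    {"dp": [0.5, 23.5, -2.5], "turn": 0, "fingers": 0.2},
  ],
  newtons=80,
)

```text
time_s: 30.55
position: [0.6677, 0.2413, 0.0065]
tool_rot: [-0.706, 0.707, -0.038, 0.037]
wrist_force: [-1.4, -2.5, 1.5]
width: 0.0275
```

Request:
drive_tool(
  deltas=[
    {"dp": [0, -5, 0], "turn": 0, "fingers": 0.2},
    {"dp": [0, -15, 0], "turn": 0, "fingers": 0.2},
    {"dp": [0, -35, 0], "turn": 0, "fingers": 0.2},
    {"dp": [0, -65, 0], "turn": 0, "fingers": 0.2},
    {"dp": [0, -100, 0], "turn": 0, "fingers": 0.2},
    {"dp": [0, -140, 0], "turn": 0, "fingers": 0.2},
    {"dp": [0, -180, 0], "turn": 0, "fingers": 0.2},
    {"dp": [0, -180, 0], "turn": 0, "fingers": 0.2},
  ],
)

```text
time_s: 31.35
position: [0.6725, 0.2462, 0.1974]
tool_rot: [0.709, -0.703, 0.032, -0.043]
wrist_force: [1.8, 1.3, -3.6]
width: 0.0273
```

```bash
python3 - <<'E'
from h import *
wrist('w16');go([.63,0.09,.19],90.6);go([.4905,0.0,.17],90.6);go([.4907,-.265,.12],90.6)
E
```

```text
dp [ -24.1    1.9 -158.3] turn -6.65367063339194 pos [0.6707 0.2449 0.1932] jaw 83.95 w 0.0278 t 31.4 F [ 0.2  0.6 -5.7]
dp [-153.5   20.  -262.6] turn -6.65367063339194 pos [0.6707 0.2449 0.1932] jaw 83.95 w 0.0278 t 31.4 F [ 0.2  0.6 -5.7]
dp [-125.8   68.6 -526.5] turn -6.65367063339194 pos [0.6707 0.2449 0.1932] jaw 83.95 w 0.0278 t 31.4 F [ 0.2  0.6 -5.7]
```

View pics/w16.png

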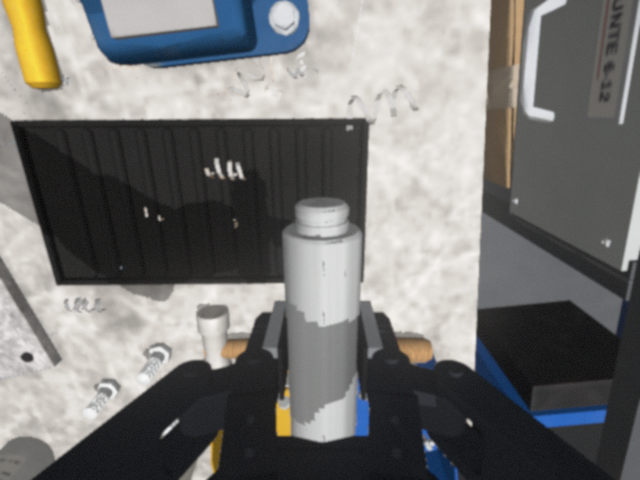

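Request:
drive_tool(
  deltas=[
    {"dp": [0, 0, -40], "turn": -2, "fingers": 0.2},
    {"dp": [0, 0, -85], "turn": -4, "fingers": 0.2},
    {"dp": [-10, 0, -130], "turn": -6.6, "fingers": 0.2},
    {"dp": [-25, 0, -170], "turn": -6.6, "fingers": 0.2},
    {"dp": [-60, 10, -200], "turn": -6.6, "fingers": 0.2},
    {"dp": [-100, 20, -230], "turn": -6.6, "fingers": 0.2},
    {"dp": [-135, 20, -255], "turn": -6.6, "fingers": 0.2},
    {"dp": [-154, 20, -275], "turn": -6.6, "fingers": 0.2},
  ],
)

```text
time_s: 32.2
position: [0.4789, -0.0169, 0.1632]
tool_rot: [-0.706, 0.708, -0.0, -0.006]
wrist_force: [-0.1, -0.4, -6.2]
width: 0.0276
```

```bash
python3 - <<'E'
from h import *
go([.4895,-.265,.12],90.6)
E
```

```text
dp [   8.9   43.6 -248.1] turn -0.12350181128326199 pos [ 0.4789 -0.0169  0.1632] jaw 90.48 w 0.0276 t 32.2 F [-0.1 -0.4 -6.2]
```

Request:
drive_tool(
  deltas=[
    {"dp": [5, 0, -40], "turn": 0, "fingers": 0.2},
    {"dp": [8, 0, -85], "turn": 0, "fingers": 0.2},
    {"dp": [9, 0, -130], "turn": 0, "fingers": 0.2},
    {"dp": [9, 5, -175], "turn": 0, "fingers": 0.2},
    {"dp": [9, 15, -215], "turn": 0, "fingers": 0.2},
    {"dp": [9, 35, -245], "turn": 0, "fingers": 0.2},
    {"dp": [9, 43, -245], "turn": 0, "fingers": 0.2},
    {"dp": [9, 43, -245], "turn": 0, "fingers": 0.2},
  ],
)

```text
time_s: 33.0
position: [0.4936, -0.2599, 0.1203]
tool_rot: [0.709, -0.706, -0.0, 0.004]
wrist_force: [-0.0, 1.2, -4.9]
width: 0.0275
```

```bash
python3 - <<'E'
from h import *
c,s=wrist('w17')
go([.4895,-.265,.038],90.6)
E
```

```text
dp [-5.4 83.6 -6.9] turn -0.07374974246356203 pos [ 0.4951 -0.2584  0.1216] jaw 90.53 w 0.0276 t 33.05 F [-0.2  0.6 -4.5]
```

View pics/w17.png

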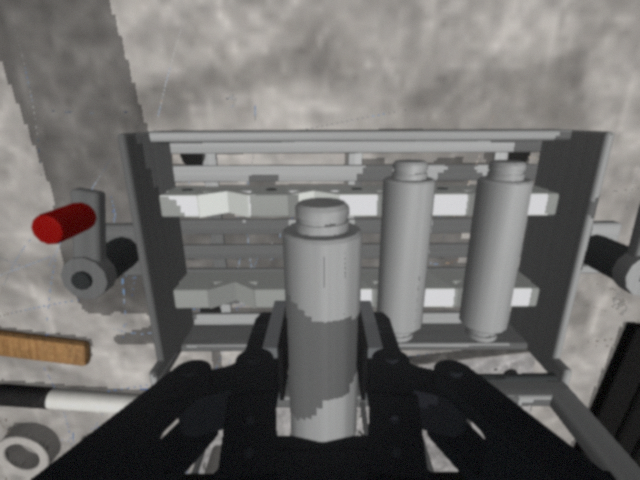

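Request:
drive_tool(
  deltas=[
    {"dp": [-5, 15, -6], "turn": 0, "fingers": 0.2},
    {"dp": [-5, 30, -6], "turn": 0, "fingers": 0.2},
    {"dp": [-5, 40, -6], "turn": 0, "fingers": 0.2},
    {"dp": [-5, 50, -6], "turn": 0, "fingers": 0.2},
    {"dp": [-5, 55, -6], "turn": 0, "fingers": 0.2},
    {"dp": [-5, 55, -6], "turn": 0, "fingers": 0.2},
    {"dp": [-5, 55, -6], "turn": 0, "fingers": 0.2},
    {"dp": [-5, 55, -6], "turn": 0, "fingers": 0.2},
  ],
)

```text
time_s: 33.85
position: [0.4928, -0.2663, 0.0693]
tool_rot: [-0.707, 0.707, 0.004, -0.003]
wrist_force: [-0.6, 0.3, -5.3]
width: 0.0274
```

```bash
python3 - <<'E'
from h import *
go([.4895,-.265,.038],90.6)
E
```

```text
dp [-3.3 31.2  1.3] turn -0.0912696011619829 pos [ 0.4928 -0.2663  0.0693] jaw 90.51 w 0.0274 t 33.85 F [-0.6  0.3 -5.3]
```

Request:
drive_tool(
  deltas=[
    {"dp": [-3.3, 10, 1], "turn": 0, "fingers": 0.2},
    {"dp": [-3.3, 20, 1], "turn": 0, "fingers": 0.2},
    {"dp": [-3.3, 27, 1], "turn": 0, "fingers": 0.2},
    {"dp": [-3.3, 30, 1], "turn": 0, "fingers": 0.2},
    {"dp": [-3.3, 31, 1], "turn": 0, "fingers": 0.2},
    {"dp": [-3.3, 31, 1], "turn": 0, "fingers": 0.2},
    {"dp": [-3.3, 31, 1], "turn": 0, "fingers": 0.2},
    {"dp": [-3.3, 31, 1], "turn": 0, "fingers": 0.2},
  ],
)

```text
time_s: 34.65
position: [0.4891, -0.2652, 0.0379]
tool_rot: [-0.707, 0.707, 0.003, -0.003]
wrist_force: [0.8, 0.1, -6.5]
width: 0.0277
```

```bash
python3 - <<'E'
from h import *
go([.4895,-.265,.038],90.6)
E
```

```text
dp [ 0.4 -0.1  0.2] turn -0.09256449812581025 pos [ 0.4891 -0.2652  0.0379] jaw 90.51 w 0.0277 t 34.65 F [ 0.8  0.1 -6.5]
```

Request:
drive_tool(
  deltas=[
    {"dp": [0, 1.5, 0], "turn": 0, "fingers": 0.2},
    {"dp": [0, 1.5, 0], "turn": 0, "fingers": 0.35},
    {"dp": [0, 1.5, 0], "turn": 0, "fingers": 0.48},
    {"dp": [0, 1.5, 0], "turn": 0, "fingers": 0.48},
    {"dp": [0, 1.5, 0], "turn": 0, "fingers": 0.48},
    {"dp": [0, -20, 0], "turn": 0, "fingers": 0.48},
    {"dp": [0, -60, 0], "turn": 0, "fingers": 0.48},
    {"dp": [0, -100, 0], "turn": 0, "fingers": 0.48},
  ],
)

```text
time_s: 35.45
position: [0.4882, -0.2649, 0.1383]
tool_rot: [0.707, -0.707, -0.003, 0.004]
wrist_force: [1.0, -0.6, 0.3]
width: 0.0411
```

Request:
drive_tool(
  deltas=[
    {"dp": [-40, -40, 0], "turn": 0, "fingers": 0.6},
    {"dp": [-50, -60, 10], "turn": 0, "fingers": 0.6},
    {"dp": [-50, -60, 20], "turn": 0, "fingers": 0.6},
    {"dp": [-50, -60, 27], "turn": 0, "fingers": 0.6},
    {"dp": [-50, -60, 27], "turn": 0, "fingers": 0.6},
    {"dp": [-50, -60, 27], "turn": 0, "fingers": 0.6},
    {"dp": [-50, -60, 27], "turn": 0, "fingers": 0.6},
    {"dp": [-50, -60, 27], "turn": 0, "fingers": 0.6},
  ],
)

```text
time_s: 36.25
position: [0.4384, -0.2386, 0.1969]
tool_rot: [0.708, -0.707, -0.003, 0.003]
wrist_force: [0.1, -0.2, -0.8]
width: 0.0516
```

```bash
python3 - <<'E'
from h import *
c,s=wrist('w18'); go([.62,-.2385,.28],.6)
b=snap('top','t2');cv2.imwrite('pics/t2a.png',cv2.resize(b['frame'][140:310,140:460,::-1],None,fx=2.5,fy=2.5,interpolation=cv2.INTER_CUBIC))
E
```

```text
dp [181.5 -83.1  -1.3] turn 89.89128767701278 pos [ 0.4384 -0.2387  0.197 ] jaw 90.49 w 0.0515 t 36.3 F [-0.4 -0.1 -0.1]
```

View pics/w18.png

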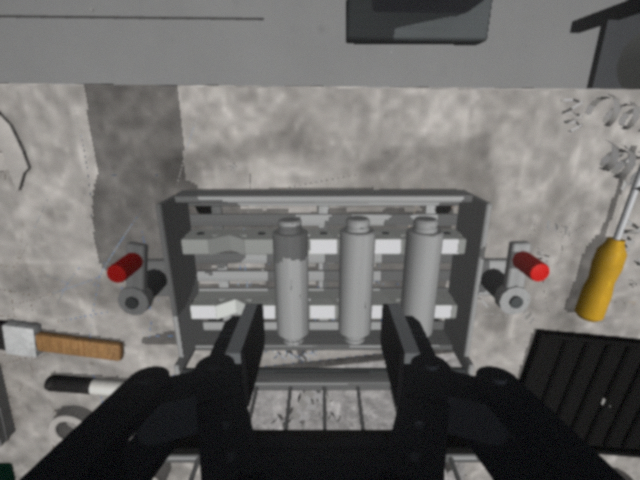

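View pics/t2a.png

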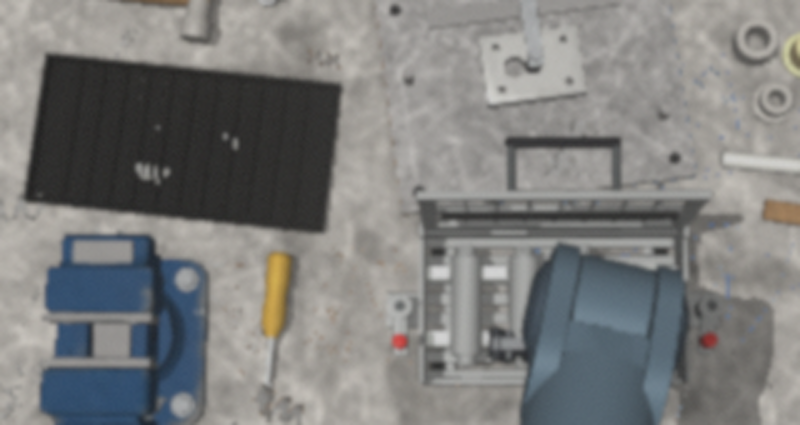

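```bash
python3 - <<'E'
from h import *
c,s=load('w18')
cv2.imwrite('pics/w18a.png',cv2.resize(c['frame'][180:380,160:500,::-1],(800,470),interpolation=cv2.INTER_CUBIC))
for (a,b) in [((290.5,220),(293,346)),((358,218),(354,344)),((426,218),(415,340))]: print(spind(c,*a,*b,.05))
E
```

```text
(array([ 0.4917, -0.2644]), np.float64(0.1126), np.float64(-0.06))
(array([ 0.4894, -0.2084]), np.float64(0.1124), np.float64(0.6))
(array([ 0.4869, -0.1523]), np.float64(0.1082), np.float64(0.89))
```

View pics/w18a.png

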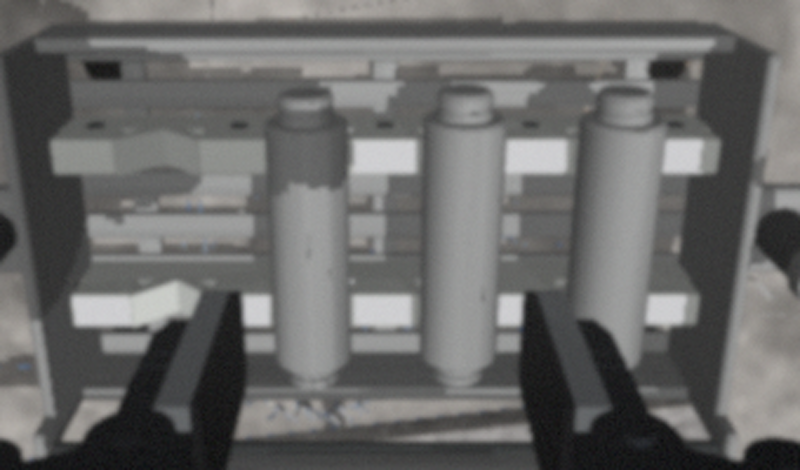

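Request:
drive_tool(
  deltas=[
    {"dp": [0, -45, 0], "turn": 8, "fingers": 0.4},
    {"dp": [0, -95, 0], "turn": 16, "fingers": 0.4},
    {"dp": [20, -95, 0], "turn": 24, "fingers": 0.4},
    {"dp": [55, -95, 0], "turn": 32, "fingers": 0.4},
    {"dp": [95, -95, 0], "turn": 40, "fingers": 0.4},
    {"dp": [130, -95, 0], "turn": 48, "fingers": 0.4},
    {"dp": [160, -95, 0], "turn": 56, "fingers": 0.4},
    {"dp": [182, -95, 0], "turn": 64, "fingers": 0.4},
  ],
  newtons=25,
)

```text
time_s: 37.15
position: [0.6223, -0.2367, 0.2915]
tool_rot: [0.601, -0.6, 0.374, -0.373]
wrist_force: [-0.6, 0.1, -0.0]
width: 0.0342
```

```bash
python3 - <<'E'
from h import *
print(observe()['qpos'].round(2)); go([.622,-.236,.28],.6)
E
```

```text
[ 0.86  0.48 -0.78  1.45  0.34  1.34  0.52]
dp [-0.7 11.5  0. ] turn 25.59921307614846 pos [ 0.6223 -0.2367  0.2915] jaw 26.2 w 0.0342 t 37.15 F [-0.6  0.1 -0. ]
```

Request:
drive_tool(
  deltas=[
    {"dp": [0, 5, 0], "turn": 8, "fingers": 0.4},
    {"dp": [0, 10, 0], "turn": 16, "fingers": 0.4},
    {"dp": [0, 15, 0], "turn": 24, "fingers": 0.4},
    {"dp": [0, 20, 0], "turn": 25.7, "fingers": 0.4},
    {"dp": [0, 20, 0], "turn": 25.7, "fingers": 0.4},
    {"dp": [0, 20, 0], "turn": 25.7, "fingers": 0.4},
    {"dp": [0, 20, 0], "turn": 25.7, "fingers": 0.4},
    {"dp": [0, 20, 0], "turn": 25.7, "fingers": 0.4},
  ],
)

```text
time_s: 37.95
position: [0.6206, -0.2371, 0.273]
tool_rot: [0.504, -0.503, 0.496, -0.497]
wrist_force: [0.1, 0.4, 0.5]
width: 0.0342
```

```bash
python3 - <<'E'
from h import *
c,s=wrist('w19'); go([.622,-.236,.186],.6)
E
```

```text
dp [-1.1 86.9  1.4] turn 0.22340558485045392 pos [ 0.6206 -0.2371  0.2729] jaw 0.82 w 0.0347 t 38.0 F [ 0.1  0.1 -0.1]
```

View pics/w19.png

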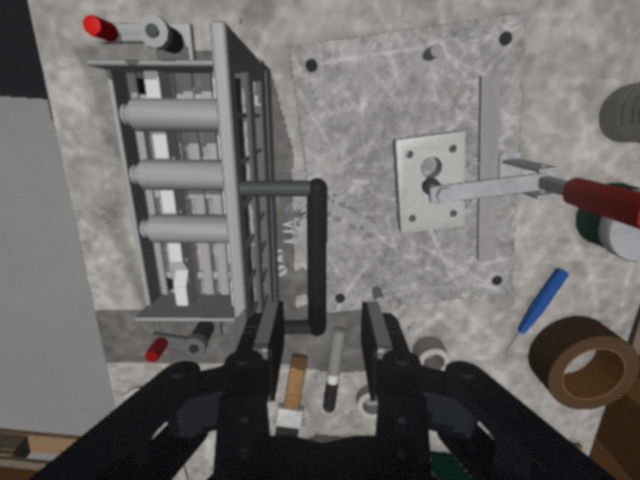

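```bash
python3 - <<'E'
from h import *
c,s=load('w19')
for z in (.2,.207): print(pix2z(c,317,200,z),pix2z(c,316.5,255,z),pix2z(c,318,330,z))
print('lid edge',pix2z(c,233,150,.224))
E
```

```text
[ 0.61577202 -0.19974968  0.2       ] [ 0.61579376 -0.23510284  0.2       ] [ 0.6173137 -0.289792   0.2      ]
[ 0.61585092 -0.19820979  0.207     ] [ 0.61587196 -0.23241332  0.207     ] [ 0.61734247 -0.28532407  0.207     ]
lid edge [ 0.57295246 -0.16914677  0.224     ]
```

Request:
drive_tool(
  deltas=[
    {"dp": [0, 20, -4], "turn": 0, "fingers": 0.4},
    {"dp": [0, 40, -4], "turn": 0, "fingers": 0.4},
    {"dp": [0, 60, -4], "turn": 0, "fingers": 0.4},
    {"dp": [0, 75, -4], "turn": 0, "fingers": 0.4},
    {"dp": [0, 83, -4], "turn": 0, "fingers": 0.4},
    {"dp": [0, 83, -4], "turn": 0, "fingers": 0.4},
    {"dp": [0, 83, -4], "turn": 0, "fingers": 0.1},
    {"dp": [0, 83, -4], "turn": 0, "fingers": 0.05},
  ],
)

```text
time_s: 38.8
position: [0.6174, -0.2371, 0.1909]
tool_rot: [0.504, -0.503, 0.496, -0.497]
wrist_force: [0.8, 0.6, -0.5]
width: 0.0111
```

Request:
drive_tool(
  deltas=[
    {"dp": [0, 0, 0], "turn": 0, "fingers": 0.05},
    {"dp": [0, 0, 0], "turn": 0, "fingers": 0.05},
    {"dp": [0, 0, 0], "turn": 0, "fingers": 0.05},
    {"dp": [0, 0, 0], "turn": 0, "fingers": 0.05},
    {"dp": [0, 0, 0], "turn": 0, "fingers": 0.05},
    {"dp": [0, 0, 0], "turn": 0, "fingers": 0.05},
    {"dp": [0, 0, 0], "turn": 0, "fingers": 0.05},
    {"dp": [0, 0, 0], "turn": 0, "fingers": 0.05},
  ],
)

```text
time_s: 39.6
position: [0.6174, -0.2371, 0.1908]
tool_rot: [0.504, -0.503, 0.496, -0.497]
wrist_force: [0.4, 0.2, 5.2]
width: 0.0113
```

```bash
python3 - <<'E'
from h import *
s=observe();go([.617,-.236,.190],.6)
# one more look at spindles
b=snap('top','t3');cv2.imwrite('pics/t3a.png',cv2.resize(b['frame'][180:310,290:440,::-1],None,fx=4,fy=4,interpolation=cv2.INTER_CUBIC))
a=snap('scene','s3');cv2.imwrite('pics/s3a.png',cv2.resize(a['frame'][180:320,200:380,::-1],None,fx=4,fy=4,interpolation=cv2.INTER_CUBIC))
H=np.array([.5645,.074]);g=s['position'][[0,2]]+[0,.019]-H
print(np.degrees(np.arctan2(g[1],-g[0]))-np.degrees(np.arctan2(47,138)),np.hypot(*g))
E
```

```text
dp [-1.1  0.8 -0.3] turn 0.20305678078035783 pos [ 0.6174 -0.2371  0.1908] jaw 0.8 w 0.0113 t 39.6 F [0.4 0.2 5.2]
92.45705914331367 0.14574855603257864
```

View pics/t3a.png

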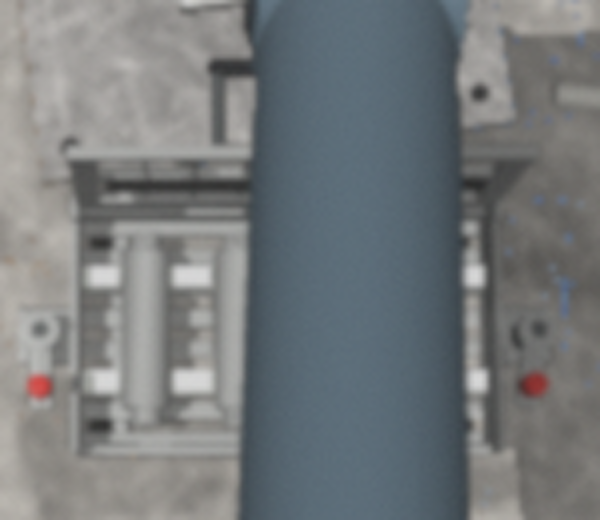

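View pics/s3a.png

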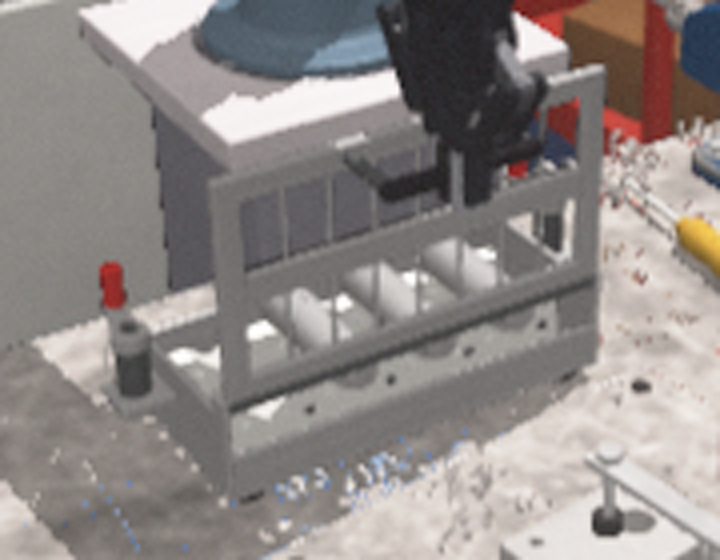

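```bash
python3 - <<'E'
from h import *
s=observe()
v=np.array([-138,47])
f=lambda d:np.array([v[0]*np.cos(np.radians(d))+v[1]*np.sin(np.radians(d)), -v[0]*np.sin(np.radians(d))+v[1]*np.cos(np.radians(d))])
q0=f(92.5); prev=None
for i,d in enumerate(list(np.arange(92.5-4,0,-4.0))+[0,-1]):
    q=f(d)-q0; t=R(s).T@np.array([q[0],.01*q[0],q[1]])
    if i%8==0: base=np.zeros(3) if prev is None else prev; print('--')
    print(d,(t-base).round(1)); prev=t
E
```

```text
--
88.5 [-0.  -3.4 -9.6]
84.5 [ -0.1  -6.1 -19.4]
80.5 [ -0.1  -8.1 -29.4]
76.5 [ -0.1  -9.4 -39.5]
72.5 [ -0.2 -10.  -49.6]
68.5 [ -0.2  -9.9 -59.8]
64.5 [ -0.3  -9.1 -69.9]
60.5 [ -0.3  -7.6 -80. ]
--
56.5 [-0.   2.2 -9.9]
52.5 [ -0.1   5.1 -19.7]
48.5 [ -0.1   8.7 -29.2]
44.5 [ -0.2  12.9 -38.5]
40.5 [ -0.2  17.8 -47.4]
36.5 [ -0.2  23.3 -56. ]
32.5 [ -0.3  29.3 -64.2]
28.5 [ -0.3  35.9 -71.9]
--
24.5 [-0.   7.1 -7.3]
20.5 [ -0.1  14.8 -14. ]
16.5 [ -0.1  22.8 -20.2]
12.5 [ -0.1  31.3 -25.8]
8.5 [ -0.1  40.2 -30.8]
4.5 [ -0.2  49.4 -35.2]
0.5 [ -0.2  58.9 -38.9]
0 [ -0.2  60.1 -39.3]
--
-1 [-0.   2.4 -0.8]
```

Request:
drive_tool(
  deltas=[
    {"dp": [0, -3.4, -9.6], "turn": 0, "fingers": 0.05},
    {"dp": [0, -6.1, -19.4], "turn": 0, "fingers": 0.05},
    {"dp": [0, -8.1, -29.4], "turn": 0, "fingers": 0.05},
    {"dp": [0, -9.4, -39.5], "turn": 0, "fingers": 0.05},
    {"dp": [0, -10, -49.6], "turn": 0, "fingers": 0.05},
    {"dp": [0, -9.9, -59.8], "turn": 0, "fingers": 0.05},
    {"dp": [0, -9.1, -69.9], "turn": 0, "fingers": 0.05},
    {"dp": [0, -7.6, -80], "turn": 0, "fingers": 0.05},
  ],
)

```text
time_s: 40.5
position: [0.5349, -0.2379, 0.1966]
tool_rot: [-0.503, 0.504, -0.497, 0.496]
wrist_force: [3.8, 1.6, 1.2]
width: 0.0109
```

Request:
drive_tool(
  deltas=[
    {"dp": [0, 2.2, -9.9], "turn": 0, "fingers": 0.05},
    {"dp": [0, 5.1, -19.7], "turn": 0, "fingers": 0.05},
    {"dp": [0, 8.7, -29.2], "turn": 0, "fingers": 0.05},
    {"dp": [0, 12.9, -38.5], "turn": 0, "fingers": 0.05},
    {"dp": [0, 17.8, -47.4], "turn": 0, "fingers": 0.05},
    {"dp": [0, 23.3, -56], "turn": 0, "fingers": 0.05},
    {"dp": [0, 29.3, -64.2], "turn": 0, "fingers": 0.05},
    {"dp": [0, 35.9, -71.9], "turn": 0, "fingers": 0.05},
  ],
)

```text
time_s: 41.3
position: [0.4637, -0.2387, 0.1606]
tool_rot: [0.504, -0.503, 0.497, -0.496]
wrist_force: [2.7, 1.4, 0.2]
width: 0.0109
```

Request:
drive_tool(
  deltas=[
    {"dp": [0, 7.1, -7.3], "turn": 0, "fingers": 0.05},
    {"dp": [0, 14.8, -14], "turn": 0, "fingers": 0.05},
    {"dp": [0, 22.8, -20.2], "turn": 0, "fingers": 0.05},
    {"dp": [0, 31.3, -25.8], "turn": 0, "fingers": 0.05},
    {"dp": [0, 40.2, -30.8], "turn": 0, "fingers": 0.05},
    {"dp": [0, 49.4, -35.2], "turn": 0, "fingers": 0.05},
    {"dp": [0, 58.5, -38.9], "turn": 0, "fingers": 0.05},
    {"dp": [0, 60, -39.3], "turn": 0, "fingers": 0.05},
  ],
)

```text
time_s: 42.1
position: [0.4281, -0.2399, 0.1038]
tool_rot: [0.504, -0.503, 0.495, -0.498]
wrist_force: [-1.9, 6.2, 23.2]
width: 0.0106
```

```bash
python3 - <<'E'
from h import *
s=observe();go([.4285,-.2375,.1017],.6)
b=snap('top','t4');cv2.imwrite('pics/t4a.png',cv2.resize(b['frame'][180:310,290:440,::-1],None,fx=4,fy=4,interpolation=cv2.INTER_CUBIC))
a=snap('scene','s4');cv2.imwrite('pics/s4a.png',cv2.resize(a['frame'][180:320,200:380,::-1],None,fx=4,fy=4,interpolation=cv2.INTER_CUBIC))
E
```

```text
dp [-2.4  2.1  0.5] turn 0.24154482769721142 pos [ 0.4281 -0.2399  0.1038] jaw 0.84 w 0.0106 t 42.1 F [-1.9  6.2 23.2]
```

View pics/s4a.png

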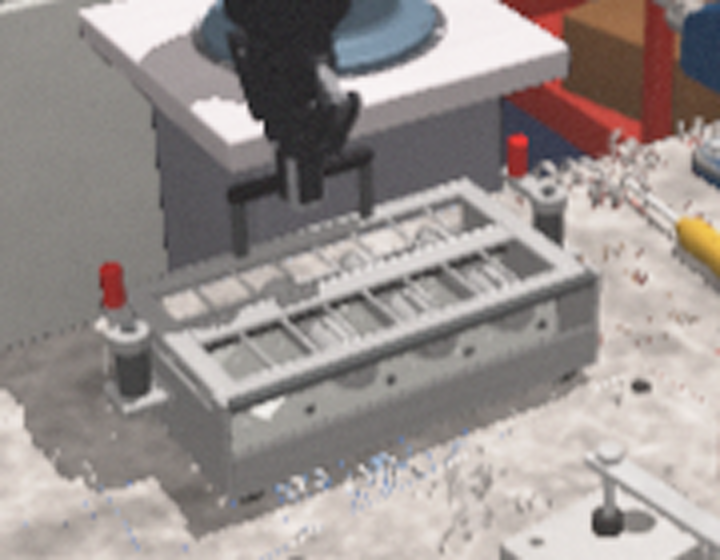

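Request:
drive_tool(
  deltas=[
    {"dp": [0, 1, 0], "turn": 0, "fingers": 0.05},
    {"dp": [0, 1, 0], "turn": 0, "fingers": 0.05},
    {"dp": [0, 1, 0], "turn": 0, "fingers": 0.05},
    {"dp": [0, 1, 0], "turn": 0, "fingers": 0.05},
    {"dp": [0, 1, 0], "turn": 0, "fingers": 0.6},
    {"dp": [0, 1, 0], "turn": 0, "fingers": 0.6},
    {"dp": [0, 1, 0], "turn": 0, "fingers": 0.6},
    {"dp": [0, 1, 0], "turn": 0, "fingers": 0.6},
  ],
)

```text
time_s: 43.0
position: [0.4236, -0.2401, 0.0992]
tool_rot: [-0.503, 0.504, -0.498, 0.496]
wrist_force: [-0.4, 0.8, 0.4]
width: 0.0513
```

Request:
drive_tool(
  deltas=[
    {"dp": [0, -20, 0], "turn": 0, "fingers": 0.6},
    {"dp": [0, -45, 0], "turn": 0, "fingers": 0.6},
    {"dp": [0, -80, 0], "turn": 0, "fingers": 0.6},
    {"dp": [-30, -90, 5], "turn": 0, "fingers": 0.6},
    {"dp": [-70, -90, 10], "turn": 0, "fingers": 0.6},
    {"dp": [-110, -90, 15], "turn": 0, "fingers": 0.6},
    {"dp": [-140, -80, 21], "turn": 0, "fingers": 0.6},
    {"dp": [-147, -70, 22], "turn": 0, "fingers": 0.6},
  ],
  newtons=20,
)

```text
time_s: 43.8
position: [0.4455, -0.0883, 0.1703]
tool_rot: [0.505, -0.505, 0.495, -0.495]
wrist_force: [-0.3, -0.5, 0.2]
width: 0.051
```

```bash
python3 - <<'E'
from h import *
c,s=wrist('w20');go([.4495,-.0915,.095],.6)
E
```

```text
dp [ 3.1 73.4  5.8] turn 0.5389930883231528 pos [ 0.4439 -0.0887  0.1684] jaw 1.14 w 0.0512 t 43.85 F [-1.1  1.  -1.1]
```

View pics/w20.png

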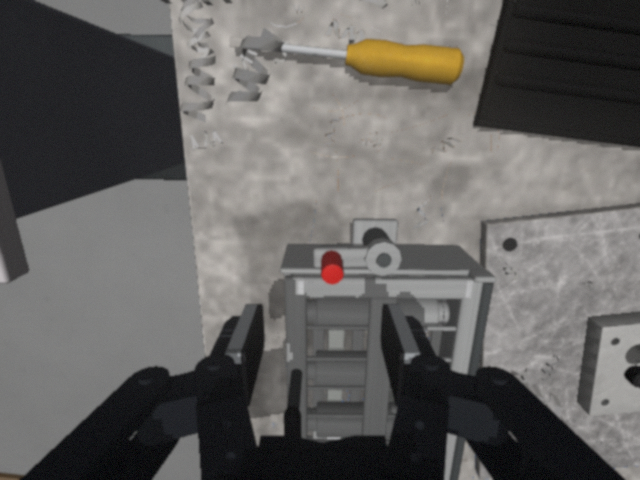

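```bash
python3 - <<'E'
from h import *
c,s=load('w20'); print(pix2z(c,332,274,.115))
go([.4498,-.0915,.096],.6)
E
```

```text
[ 0.45019231 -0.09137443  0.115     ]
dp [ 3.1 72.4  6.1] turn 0.5389930883231528 pos [ 0.4439 -0.0887  0.1684] jaw 1.14 w 0.0512 t 43.85 F [-1.1  1.  -1.1]
```

Request:
drive_tool(
  deltas=[
    {"dp": [3, 15, 6], "turn": 0, "fingers": 0.6},
    {"dp": [3, 30, 6], "turn": 0, "fingers": 0.6},
    {"dp": [3, 50, 6], "turn": 0, "fingers": 0.6},
    {"dp": [3, 65, 6], "turn": 0, "fingers": 0.6},
    {"dp": [3, 72.5, 6], "turn": 0, "fingers": 0.6},
    {"dp": [3, 72.5, 6], "turn": 0, "fingers": 0.6},
    {"dp": [3, 72.5, 6], "turn": 0, "fingers": 0.2},
    {"dp": [3, 72.5, 6], "turn": 0, "fingers": 0.1},
  ],
)

```text
time_s: 44.65
position: [0.4521, -0.0955, 0.0986]
tool_rot: [0.504, -0.503, 0.496, -0.497]
wrist_force: [-0.2, -0.2, 0.6]
width: 0.023
```

Request:
drive_tool(
  deltas=[
    {"dp": [0, 0, 0], "turn": 0, "fingers": 0.1},
    {"dp": [0, 0, 0], "turn": 0, "fingers": 0.1},
    {"dp": [0, 0, 0], "turn": 0, "fingers": 0.1},
    {"dp": [0, 0, 0], "turn": 0, "fingers": 0.1},
    {"dp": [0, 0, 0], "turn": 0, "fingers": 0.1},
    {"dp": [0, 0, 0], "turn": 0, "fingers": 0.1},
    {"dp": [0, 0, 0], "turn": 0, "fingers": 0.1},
    {"dp": [0, 0, 0], "turn": 0, "fingers": 0.1},
  ],
)

```text
time_s: 45.45
position: [0.4516, -0.0955, 0.0985]
tool_rot: [-0.503, 0.504, -0.496, 0.497]
wrist_force: [-3.0, 0.5, 5.7]
width: 0.0129
```

```bash
python3 - <<'E'
from h import *
go([.4815,-.1248,.096],.6)
E
```

```text
dp [29.7  2.6 29.5] turn 0.19741773513649719 pos [ 0.4516 -0.0955  0.0985] jaw 0.8 w 0.0129 t 45.45 F [-3.   0.5  5.7]
```

Request:
drive_tool(
  deltas=[
    {"dp": [7, 0, 1], "turn": 0, "fingers": 0.1},
    {"dp": [14, 0, 3.9], "turn": 0, "fingers": 0.1},
    {"dp": [20, 0, 8], "turn": 0, "fingers": 0.1},
    {"dp": [25, 0, 13], "turn": 0, "fingers": 0.1},
    {"dp": [29, 0, 19], "turn": 0, "fingers": 0.1},
    {"dp": [31, 0, 25.5], "turn": 0, "fingers": 0.1},
    {"dp": [32, 0, 31], "turn": 0, "fingers": 0.1},
    {"dp": [32, 0, 33], "turn": 0, "fingers": 0.1},
  ],
)

```text
time_s: 46.25
position: [0.48, -0.1329, 0.0969]
tool_rot: [-0.498, 0.507, -0.498, 0.496]
wrist_force: [-9.9, -8.3, 7.5]
width: 0.013
```

Request:
drive_tool(
  deltas=[
    {"dp": [0, 0, 0], "turn": 0, "fingers": 0.1},
    {"dp": [0, 0, 0.5], "turn": 0, "fingers": 0.1},
    {"dp": [0, 0, 0], "turn": 0, "fingers": 0.6},
    {"dp": [0, 0, 0], "turn": 0, "fingers": 0.6},
    {"dp": [0, 0, 0], "turn": 0, "fingers": 0.6},
    {"dp": [0, -20, 0], "turn": 0, "fingers": 0.6},
    {"dp": [0, -45, 0], "turn": 0, "fingers": 0.6},
    {"dp": [0, -57, 0], "turn": 0, "fingers": 0.6},
  ],
)

```text
time_s: 47.05
position: [0.4864, -0.1261, 0.1567]
tool_rot: [0.505, -0.503, 0.495, -0.497]
wrist_force: [0.5, 0.4, 0.6]
width: 0.0512
```

```bash
python3 - <<'E'
from h import *
c,s=wrist('w21');go([.4535,-.378,.16],.6)
E
```

```text
dp [251.   -1.7 -37.7] turn 0.2735873774684592 pos [ 0.4874 -0.1265  0.1581] jaw 0.87 w 0.0513 t 47.1 F [1.1 0.4 1.3]
```

View pics/w21.png

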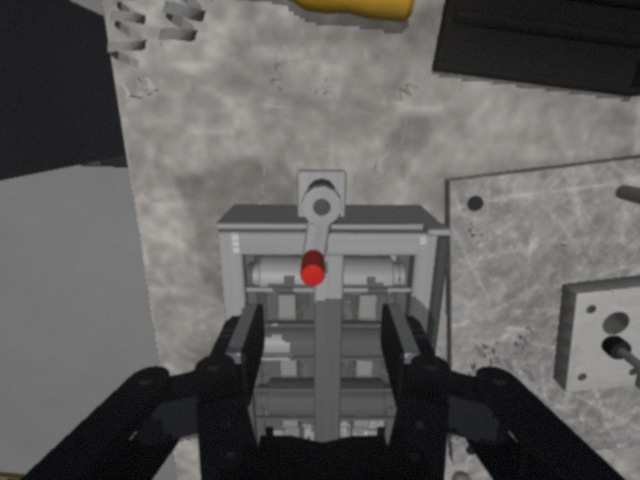

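```bash
python3 - <<'E'
from h import *
for n,a,b in (('w2',(319.5,282),(325,211)),('w21',(312.5,275),(321,207))):
    c,s=load(n); p=pix2z(c,*a,.115);q=pix2z(c,*b,.087); print(n,p,q,np.degrees(np.arctan2(q[0]-p[0],q[1]-p[1]))-.6)
E
```

```text
w2 [ 0.48168038 -0.12414102  0.115     ] [ 0.48442851 -0.09180066  0.087     ] 4.2570552763832525
w21 [ 0.47999263 -0.12389352  0.115     ] [ 0.48422929 -0.09221737  0.087     ] 7.018063699761167
```

```bash
python3 - <<'E'
from h import *
go([.480,-.1245,.096],.6)
E
```

```text
dp [-2.2 62.  -7.7] turn 0.2735873774684592 pos [ 0.4874 -0.1265  0.1581] jaw 0.87 w 0.0513 t 47.1 F [1.1 0.4 1.3]
```

Request:
drive_tool(
  deltas=[
    {"dp": [-1, 15, -6], "turn": 0, "fingers": 0.6},
    {"dp": [-1, 35, -6], "turn": 0, "fingers": 0.6},
    {"dp": [-1, 50, -6], "turn": 0, "fingers": 0.6},
    {"dp": [-1, 59, -6], "turn": 0, "fingers": 0.6},
    {"dp": [-1, 59, -6], "turn": 0, "fingers": 0.1},
    {"dp": [-1, 59, -6], "turn": 0, "fingers": 0.1},
    {"dp": [-1, 59, -6], "turn": 0, "fingers": 0.1},
    {"dp": [-1, 59, -6], "turn": 0, "fingers": 0.1},
  ],
)

```text
time_s: 47.9
position: [0.4797, -0.1259, 0.0964]
tool_rot: [0.504, -0.503, 0.496, -0.497]
wrist_force: [1.0, 0.7, -2.0]
width: 0.0131
```

```bash
python3 - <<'E'
from h import *
go([.4835,-.1245,.096],.6)
E
```

```text
dp [-1.3  0.4  3.8] turn 0.20960280612091253 pos [ 0.4797 -0.1259  0.0964] jaw 0.81 w 0.0131 t 47.9 F [ 1.   0.7 -2. ]
```

Request:
drive_tool(
  deltas=[
    {"dp": [0, 0, 2], "turn": 0, "fingers": 0.1},
    {"dp": [0, 0, 4], "turn": 0, "fingers": 0.1},
    {"dp": [0, 0, 5], "turn": 0, "fingers": 0.1},
    {"dp": [0, 0, 5], "turn": 0, "fingers": 0.1},
    {"dp": [0, 0, 5], "turn": 0, "fingers": 0.1},
    {"dp": [0, 0, 5], "turn": 0, "fingers": 0.1},
    {"dp": [0, 0, 5], "turn": 0, "fingers": 0.1},
    {"dp": [0, 0, 5], "turn": 0, "fingers": 0.1},
  ],
)

```text
time_s: 48.7
position: [0.4817, -0.1264, 0.0961]
tool_rot: [-0.502, 0.505, -0.497, 0.496]
wrist_force: [-5.8, -0.1, 6.8]
width: 0.0131
```

Request:
drive_tool(
  deltas=[
    {"dp": [0, 0, 0], "turn": 0, "fingers": 0.6},
    {"dp": [0, 0, 0], "turn": 0, "fingers": 0.6},
    {"dp": [0, 0, 0], "turn": 0, "fingers": 0.6},
    {"dp": [0, -20, 0], "turn": 0, "fingers": 0.6},
    {"dp": [0, -45, 0], "turn": 0, "fingers": 0.6},
    {"dp": [0, -57, 0], "turn": 0, "fingers": 0.6},
    {"dp": [0, -57, 0], "turn": 0, "fingers": 0.6},
    {"dp": [0, -57, 0], "turn": 0, "fingers": 0.6},
  ],
)

```text
time_s: 49.5
position: [0.4835, -0.126, 0.1524]
tool_rot: [-0.503, 0.504, -0.497, 0.497]
wrist_force: [-0.6, -0.8, -0.8]
width: 0.0515
```

```bash
python3 - <<'E'
from h import *
c,s=wrist('w22');go([.4535,-.378,.16],.6)
E
```

```text
dp [251.6  -8.2 -32.9] turn 0.1903910114792211 pos [ 0.4829 -0.126   0.1519] jaw 0.79 w 0.0512 t 49.55 F [-0.  -0.1  0.1]
```

View pics/w22.png

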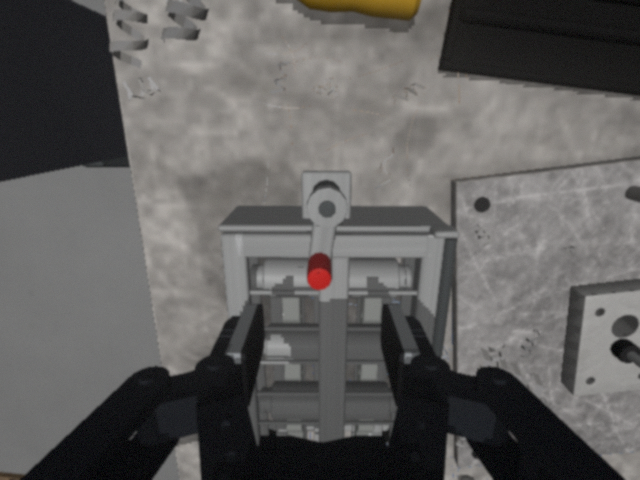

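Request:
drive_tool(
  deltas=[
    {"dp": [40, -10, -5], "turn": 0, "fingers": 0.6},
    {"dp": [85, -10, -10], "turn": 0, "fingers": 0.6},
    {"dp": [130, -10, -15], "turn": 0, "fingers": 0.6},
    {"dp": [175, -10, -20], "turn": 0, "fingers": 0.6},
    {"dp": [215, -10, -26], "turn": 0, "fingers": 0.6},
    {"dp": [250, -8, -31], "turn": 0, "fingers": 0.6},
    {"dp": [251, -8, -31], "turn": 0, "fingers": 0.6},
    {"dp": [251, -8, -31], "turn": 0, "fingers": 0.6},
  ],
)

```text
time_s: 50.35
position: [0.4547, -0.3779, 0.1588]
tool_rot: [0.503, -0.503, 0.498, -0.496]
wrist_force: [0.2, 0.7, -1.4]
width: 0.051
```

Request:
drive_tool(
  deltas=[
    {"dp": [0, 0, 0], "turn": 0, "fingers": 0.6},
    {"dp": [0, 0, 0], "turn": 0, "fingers": 0.6},
    {"dp": [0, 0, 0], "turn": 0, "fingers": 0.6},
    {"dp": [0, 0, 0], "turn": 0, "fingers": 0.6},
    {"dp": [0, 0, 0], "turn": 0, "fingers": 0.6},
    {"dp": [0, 0, 0], "turn": 0, "fingers": 0.6},
    {"dp": [0, 0, 0], "turn": 0, "fingers": 0.6},
    {"dp": [0, 0, 0], "turn": 0, "fingers": 0.6},
  ],
)

```text
time_s: 51.15
position: [0.4562, -0.3773, 0.1608]
tool_rot: [-0.503, 0.503, -0.497, 0.497]
wrist_force: [-0.5, 0.5, 0.5]
width: 0.0514
```

```bash
python3 - <<'E'
from h import *
c,s=wrist('w23');go([.4537,-.3765,.096],.6)
E
```

```text
dp [-0.9 64.8 -2.4] turn 0.19402801412834947 pos [ 0.4561 -0.3774  0.1608] jaw 0.79 w 0.0512 t 51.2 F [-0.5  0.6  1.3]
```

View pics/w23.png

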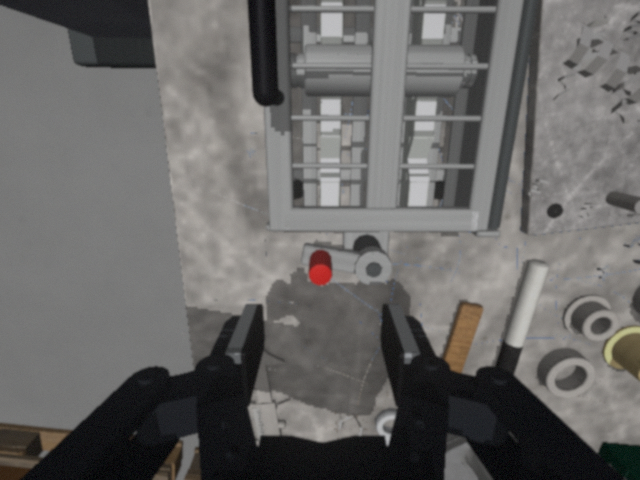

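Request:
drive_tool(
  deltas=[
    {"dp": [-1, 15, -2.5], "turn": 0, "fingers": 0.6},
    {"dp": [-1, 35, -2.5], "turn": 0, "fingers": 0.6},
    {"dp": [-1, 50, -2.5], "turn": 0, "fingers": 0.6},
    {"dp": [-1, 60, -2.5], "turn": 0, "fingers": 0.6},
    {"dp": [-1, 64, -2.5], "turn": 0, "fingers": 0.6},
    {"dp": [-1, 64, -2.5], "turn": 0, "fingers": 0.1},
    {"dp": [-1, 64, -2.5], "turn": 0, "fingers": 0.1},
    {"dp": [-1, 64, -2.5], "turn": 0, "fingers": 0.1},
  ],
)

```text
time_s: 52.0
position: [0.4549, -0.3767, 0.0978]
tool_rot: [0.504, -0.503, 0.495, -0.497]
wrist_force: [1.8, -0.6, -1.7]
width: 0.0128
```

```bash
python3 - <<'E'
from h import *
c,s=load('w23');print(pix2z(c,320,274,.115),pix2z(c,373,267,.087))
go([.4863,-.3490,.096],.6)
E
```

```text
[ 0.45369229 -0.37631673  0.115     ] [ 0.48762443 -0.38340171  0.087     ]
dp [-27.3   1.8  31.8] turn 0.2127804965947604 pos [ 0.4549 -0.3767  0.0978] jaw 0.81 w 0.0128 t 52.0 F [ 1.8 -0.6 -1.7]
```

Request:
drive_tool(
  deltas=[
    {"dp": [-6.8, 0, 2], "turn": 0, "fingers": 0.1},
    {"dp": [-12.9, 0, 5.7], "turn": 0, "fingers": 0.1},
    {"dp": [-18.2, 0, 10.5], "turn": 0, "fingers": 0.1},
    {"dp": [-22.4, 0, 16.3], "turn": 0, "fingers": 0.1},
    {"dp": [-25.3, 0, 22.7], "turn": 0, "fingers": 0.1},
    {"dp": [-26.8, 0, 28.5], "turn": 0, "fingers": 0.1},
    {"dp": [-27, 0, 33], "turn": 0, "fingers": 0.1},
    {"dp": [-27, 0, 34], "turn": 0, "fingers": 0.1},
  ],
)

```text
time_s: 52.8
position: [0.4847, -0.3428, 0.0966]
tool_rot: [-0.504, 0.504, -0.5, 0.492]
wrist_force: [-7.9, 6.4, 9.7]
width: 0.0129
```

Request:
drive_tool(
  deltas=[
    {"dp": [0, 0, 0], "turn": 0, "fingers": 0.1},
    {"dp": [0, 0, 1], "turn": 0, "fingers": 0.1},
    {"dp": [0, 0, 2], "turn": 0, "fingers": 0.1},
    {"dp": [0, 0, 2], "turn": 0, "fingers": 0.1},
    {"dp": [0, 0, 2], "turn": 0, "fingers": 0.1},
    {"dp": [0, 0, 2], "turn": 0, "fingers": 0.1},
    {"dp": [0, 0, 2], "turn": 0, "fingers": 0.1},
    {"dp": [0, 0, 2], "turn": 0, "fingers": 0.1},
  ],
)

```text
time_s: 53.6
position: [0.4864, -0.343, 0.0966]
tool_rot: [-0.503, 0.504, -0.5, 0.492]
wrist_force: [-6.6, 6.6, 8.3]
width: 0.0131
```

Request:
drive_tool(
  deltas=[
    {"dp": [0, 0, 0], "turn": 0, "fingers": 0.6},
    {"dp": [0, 0, 0], "turn": 0, "fingers": 0.6},
    {"dp": [0, 0, 0], "turn": 0, "fingers": 0.6},
    {"dp": [0, -20, 0], "turn": 0, "fingers": 0.6},
    {"dp": [0, -45, 0], "turn": 0, "fingers": 0.6},
    {"dp": [0, -57, 0], "turn": 0, "fingers": 0.6},
    {"dp": [0, -57, 0], "turn": 0, "fingers": 0.6},
    {"dp": [0, -57, 0], "turn": 0, "fingers": 0.6},
  ],
)

```text
time_s: 54.4
position: [0.489, -0.3488, 0.1534]
tool_rot: [-0.503, 0.504, -0.497, 0.496]
wrist_force: [-0.4, 0.2, -0.1]
width: 0.0517
```

```bash
python3 - <<'E'
from h import *
c,s=wrist('w24');go([.48,-.2,.34],.6)
E
```

```text
dp [-148.9 -187.1   -6.7] turn 0.19098772398137953 pos [ 0.4885 -0.3486  0.1527] jaw 0.79 w 0.051 t 54.45 F [-0.9  0.4  0.4]
```

View pics/w24.png

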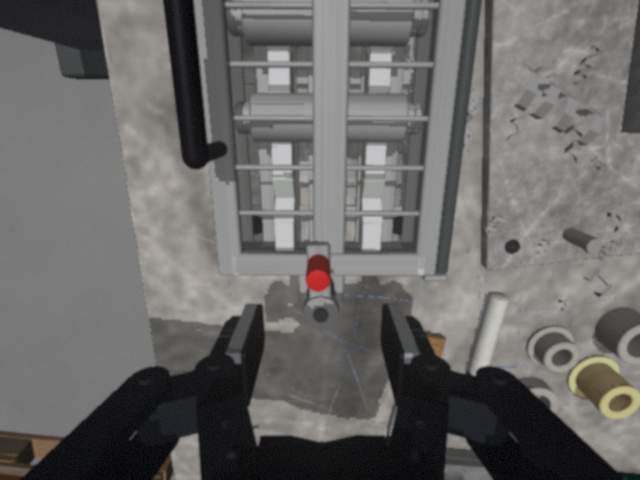

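Request:
drive_tool(
  deltas=[
    {"dp": [0, -40, 0], "turn": 0, "fingers": 0.6},
    {"dp": [-30, -80, 0], "turn": 0, "fingers": 0.6},
    {"dp": [-70, -120, -3], "turn": 0, "fingers": 0.6},
    {"dp": [-110, -160, -6], "turn": 0, "fingers": 0.6},
    {"dp": [-140, -185, -7], "turn": 0, "fingers": 0.6},
    {"dp": [-149, -187, -7], "turn": 0, "fingers": 0.6},
    {"dp": [-149, -187, -7], "turn": 0, "fingers": 0.6},
    {"dp": [-149, -187, -7], "turn": 0, "fingers": 0.6},
  ],
)

```text
time_s: 55.25
position: [0.4788, -0.2015, 0.3387]
tool_rot: [-0.502, 0.504, -0.498, 0.496]
wrist_force: [-1.3, -1.2, -0.2]
width: 0.0512
```

Request:
drive_tool(
  deltas=[
    {"dp": [0, 0, 0], "turn": 0, "fingers": 0.6},
    {"dp": [0, 0, 0], "turn": 0, "fingers": 0.6},
    {"dp": [0, 0, 0], "turn": 0, "fingers": 0.6},
    {"dp": [0, 0, 0], "turn": 0, "fingers": 0.6},
    {"dp": [0, 0, 0], "turn": 0, "fingers": 0.6},
    {"dp": [0, 0, 0], "turn": 0, "fingers": 0.6},
    {"dp": [0, 0, 0], "turn": 0, "fingers": 0.6},
    {"dp": [0, 0, 0], "turn": 0, "fingers": 0.6},
  ],
)

```text
time_s: 56.05
position: [0.4803, -0.1999, 0.3409]
tool_rot: [0.504, -0.504, 0.496, -0.497]
wrist_force: [-0.1, -0.3, 0.5]
width: 0.0514
```

```bash
python3 - <<'E'
from h import *
c,s=wrist('w25'); f=c['frame'][:,:,::-1]
cv2.imwrite('pics/w25a.png',cv2.resize(f[75:365,215:455],(560,677)[:2],interpolation=cv2.INTER_CUBIC)[:600])
for n in ('w1','w25'):
    c,s=load(n); g=c['frame'].astype(int); m=(g[...,0]>100)&(g[...,1]<70)&(g[...,2]<70); m[:,:260]=0;m[:,400:]=0
    l,_,st,ce=cv2.connectedComponentsWithStats(m.astype('uint8'))
    for i in range(1,l_ if False else l):
        pass
    for k in range(1,len(st)):
        if st[k][4]>20: print(n,st[k],pix2z(c,*ce[k],.115).round(4))
    print(s['position'])
a=snap('scene','s5');cv2.imwrite('pics/s5a.png',cv2.resize(a['frame'][180:320,200:380,::-1],None,fx=4,fy=4,interpolation=cv2.INTER_CUBIC))
E
```

```text
w1 [319 126  14  14 141] [ 0.4814 -0.1249  0.115 ]
w1 [325 329   9   9  62] [ 0.4851 -0.3481  0.115 ]
[ 0.47934143 -0.19468088  0.33994876]
w25 [318 121  14  13 132] [ 0.4804 -0.1249  0.115 ]
w25 [321 324  10  10  72] [ 0.485  -0.3479  0.115 ]
[ 0.48025495 -0.19988382  0.34086117]
```

View pics/w25a.png

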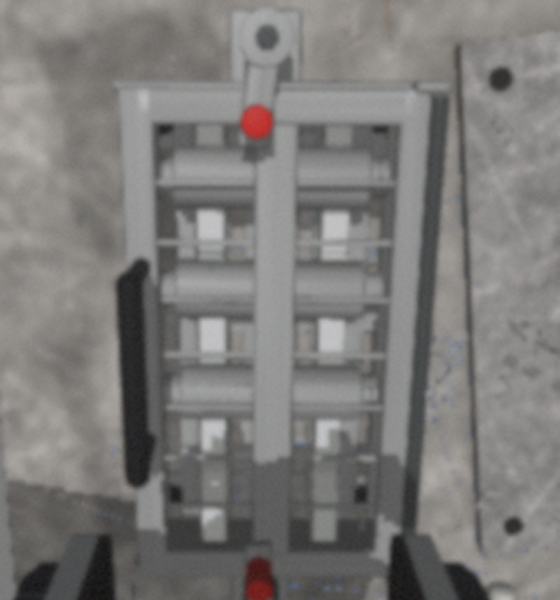

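View pics/s5a.png

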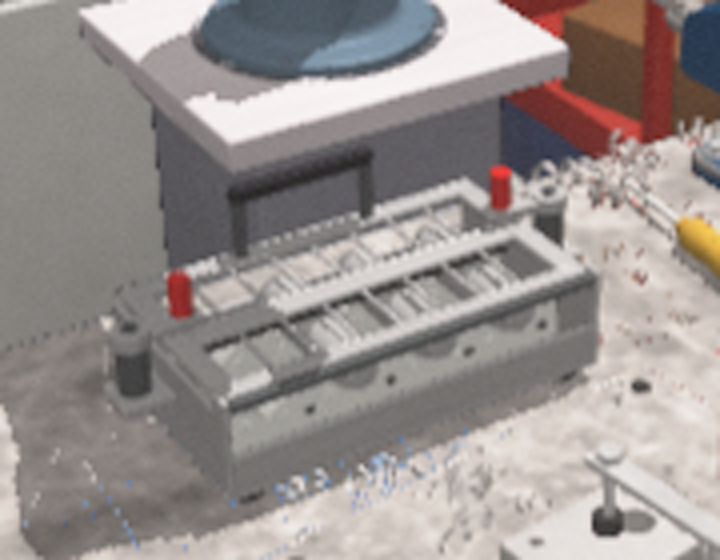

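```bash
python3 - <<'E'
from h import *
c,s=load('w25')
print(pix2z(c,215+133/2.333,75+370/2.334,.121),pix2z(c,215+129/2.333,75+300/2.334,.121)) 
for (a,b) in [((163,168),(393,168))]: pass
# spindle ends (journal) in x at z .05
for y,x0,x1 in ((168,165,388),(285,164,385),(388,173,378)):
    p=pix2z(c,215+x0/2.333,75+y/2.334,.05);q=pix2z(c,215+x1/2.333,75+y/2.334,.05);print(((p+q)/2).round(4),np.linalg.norm(p-q).round(4))
print(observe()['joint_velocities'].round(3), observe()['wrist_force'])
close_job()
E
```

```text
[ 0.42708547 -0.23102285  0.121     ] [ 0.4263465  -0.19915085  0.121     ]
[ 0.4912 -0.1481  0.05  ] 0.1101
[ 0.4916 -0.2067  0.05  ] 0.1141
[ 0.4935 -0.2628  0.05  ] 0.1103
[ 0.    -0.001  0.002  0.001 -0.    -0.     0.   ] [-0.05376466 -0.0007101  -0.31207091]
the job is handed in; nothing more can be done
```

I handed the job in at about 56 s of the 210 s allowed. There is no verdict yet; the checks below are my own.

I unlatched and opened the lid, then laid all three spindles present on the bench into vees 4, 3 and 2. After that I shut the lid and turned both latches in.

Last checks:
- **Spindles:** with the lid open, each measured within about 3 mm in plan of its vee, with its axis within about 0.02 rad of the carrier's. Their height was not measured separately. The rougher look through the shut lid put them within about 5 mm and still clear of the crests.
- **Lid:** it was pressed down with about 23 N until it stopped. The handle is back where it measured at the start, and both tongues passed over the lid.
- **Right latch:** its peg is back at its starting place.
- **Left latch:** its peg reads about 1 mm short of its starting place after a second push against the stop. That is about 0.03 rad, or at most about 0.12 rad if I trust the raw picture angle, against a limit of 0.2. I left it there.
- **Bystanders and gripper:** I did not move or touch the screwdriver, brush or marker. The gripper is open and clear above the carrier.

No knocked spindle and no slack in the grip was noticed.

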